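Rub down the panel joint with the seam tool

ROBOT

A 6-joint arm with a two-finger parallel gripper is mounted at the origin on the work surface. World frame = base frame: x ahead of the robot, y to its left, z up, the work surface at z = 0. Lengths are in m, angles in degrees, forces in N, time in s.
With the tool pointing down it reaches from about 0.4 to 0.825 m from the base axis. Payload 7 kg.
Tool frame: the origin (TCP) lies midway between the tips of the shut fingers; the grasp point (between the pads) lies 19 mm behind it; x points along the fingers, z is the direction in which the jaws open and shut, and the axes are right-handed (so a half turn about x gives the same grasp; the last joint's range is limited). The gripper opens to 88 mm and grips with 3 to 60 N. Pads are 19 mm wide; open, the fingers measure 130 mm over their backs; the gripper's body (78 mm by 193 mm) begins 47 mm behind the grasp point.
Start: joints at [87.439, 20.546, 0.682, 0, -70.136, -16.507], TCP at [0.221, 0.638, 0.227] pointing down, gripper open.
Joint ranges: [-176.03, 176.03], [-82.01, 121.73], [-58.28, 71.71], [-173.87, 95.51], [-174.79, -0.11], [-173.66, 173.66]. Speed limits (degrees/s): [136.94, 136.94, 172.46, 180, 180, 180].

INTERFACE

Orientations are given as [roll, pitch, yaw] about the fixed x, y, z axes, in that order (R = Rz(yaw) Ry(pitch) Rx(roll)).
In Python, from plant import ctrl gives the robot as it stands. The module is installed in compiled form; this text tells all that it offers.
- The arm moves only by the tool servo_tool, never from a script. Its argument "deltas" is a list of rows, each a list of 3 entries, a list of its own where there are three numbers: the turn, a rotation vector about the tool's x, y, z in degrees, then the shift along the tool's x, y, z in cm, then the finger opening in cm, from 0 to 8.76. A call has 1 to 5 rows; each row is the pose to reach, as a shift and turn from the pose measured when the call began, along the tool's axes at that moment; what a row does not reach only later rows make up. A row lasts 1/10 s, in which the tool goes at most 50 mm and 8.59 degrees, less where a joint would pass 70% of its speed; a pose out of reach is approached as far as the arm can. A call with a gripper value outside its range is refused whole. The fingers move at their own pace and stop on an object; the grip force is fixed at half the most. Time passes only in rows, so rows that repeat a pose let the fingers close. It gives the time, the measured TCP pose, the force and the opening at its end, in the units of the state.
- ctrl.get_obs(): the state, without advancing time (a new reading comes with each control period).
- ctrl.snapshot(name): name is "side" or "top" or "wrist"; returns a dict with "image" (420x560x3 uint8, red, green, blue), "vertical_fov" (degrees; the focal length in pixels is half the picture's height over the tangent of half this angle, whatever the lens; pixels are square), "cx", "cy" (the principal point, pixels), "rvec" (rotation vector, rad) and "tvec" (3), from world to camera coordinates, as OpenCV has them. Camera axes: x right, y down, z forward; pixel columns grow to the right and rows downward; lengths in m; the calibration is good to about 2 mm. The wrist camera is an equidistant fisheye: a pixel r from the principal point sees the ray r / f radians off the axis. A picture is of the moment at which its call begins. There is no depth.
- ctrl.close_job(): hands the job in, once; it reports no verdict.
The state is a dict: "clock": time; "joint_pos": joint angles; "qvel": joint speeds; "tau": joint torques, N m; "tool_pos": TCP position; "orientation": TCP orientation; "force": force on the tool from outside, world axes, zero at the start; "moment": the same for the moment, N m; "opening": finger opening in m.
Only numpy, scipy, OpenCV 4.12 (cv2) and the standard library are available. Lean on these libraries where they do the work, as an engineer would, in place of code of your own. Each camera call takes 0.05 s, during which the arm holds its last target. There are 200 camera calls.

TASK

Lift the round-nosed seam tool up and off its hook and run its nose along the sunk joint of the white panel, from the end nearer the hooks to the other end, slowly and with light, steady pressure (never over 12 N, a bit over 1 kg) on the strip at the bottom of its groove; how deep the strip sits differs from panel to panel, so feel for it. Then stand the tool nose-down in the steel pot and let go of it. Leave the flat-bladed scraper hanging on its hook and the blue frame and the tape dispenser where they are, and do not knock the pot over.

Things in the scene. Friction and masses are not known exactly. Their poses are not given: they have to be found in the camera images.
- seam_tool: tool hanging nose down by a wire loop, 228 mm long, 0.14 kg. Origin: lowest point of the round nose; z up the tool, x towards the hook's post, y across. Nose ball 12 mm in diameter; shank 8 mm in diameter up to z 80 mm; flat-sided wooden handle 24 (y) x 20 (x) mm from z 80 to 166 mm; above it the loop in the y-z plane, wire 7 mm, opening 31 mm wide and about 50 mm tall
- tool_eye (a point): the peak of the seam tool's loop, on the wire's centre line, 224.5 mm from the nose
- tool_grip (a point): in the seam tool's handle, on its axis, 100 mm above the nose: gripped here across y with the palm tilted back 35 to 45 degrees, the gripper keeps clear of the hook above
- hook_a: stand on which the seam tool hangs, fixed. Origin: on the table below the hook's low point; x points to the post (85 mm behind, 14 mm thick, 310 mm high). Foot x 30 to 140 mm, 100 mm wide, 12 mm high. The 8 mm bar slopes from the post down to the low point, then up to its tip 26 mm in front (-x) and 22 mm higher. The loop must rise 25 to 38 mm before it comes forward over the tip
- hook_a_low (a point): low point of that hook, on the bar's centre line, 280 mm above the table; the loop hangs here
- hook_b: second stand of the same make, on which the scraper hangs; the two may be either way round. Same origin and axes
- scraper: bystander: flat-bladed scraper of the same size with the same handle and loop, hanging on the other stand; steel blade 52 mm wide, 45 mm tall, 4 mm thick instead of a round nose. Origin: middle of the blade's lower edge; axes as for the seam tool
- panel: white panel fixed on the table, 150 mm (x) by 220 mm (y), top face 30 mm high. In the middle of its top a groove runs along y, 160 mm long, 24 mm wide, closed at both ends. A level grey strip is its floor, 6 to 18 mm below the top face (differs each time, not measured); it yields 1 mm per 8 N. Origin: centre of the underside; +y is the end nearer the hooks
- seam_start (a point): level with the panel's top face, over the middle of the groove's width, 12 mm from the groove's end nearer the hooks (the stroke starts below it)
- seam_end (a point): level with the panel's top face, over the middle of the groove's width, 12 mm from the groove's other end (the stroke ends below it)
- pot: loose heavy steel pot (0.8 kg), open at the top, outer radius 34 mm at the rim, wall 4 mm, 72 mm high, inner floor about 5 mm above its underside. Origin: centre of the underside, z up
- frame: bystander: loose blue six-sided tube frame lying flat, 150 x 110 mm, 16 mm high. Origin: centre of its underside
- tape_gun: bystander: loose tape dispenser with a white handle, 190 mm long, 80 mm high. Origin: on the table near its middle; handle along -x
Mind the look-alikes: they are no part of the job. Of the things that look like the pot, take the one that is farthest to the robot's right at the start. What is shaped like the seam_tool but red is not meant.

How it is judged:
By the outcome, as a careful person would: the job done as asked, in the order asked, and still so for the second after the job is handed in, with the robot touching nothing.
It also fails if it takes over 72 s, if anything falls off the work surface, if the arm or the gripper's body presses on something with over 40 N, if the wrist force passes 120 N, or if a joint passes its speed limit or range.

## Working session

There is one attempt and no reset: what is moved stays moved. The work goes in short steps, Python scripts to look and compute and a tool call to move; the robot and the scene stay as the last step left them, time stands still between calls to the robot, and variables do not carry over. Pictures are saved under pics/ and viewed, on a budget of 10 in all, crops included, one or two more only if the job needs it, and the job is handed in when it is done.

Besides the shell and the picture viewer there is one more tool, called in YAML: its name, and indented under it one key for each argument. servo_tool: Moves the arm, as the interface text tells. Its arguments: {"type":"object","properties":{"deltas":{"type":"array","items":{"type":"array"}}},"required":["deltas"]}

```bash
mkdir -p pics; cat > h.py <<'E'
import numpy as np, cv2, json, os
from scipy.spatial.transform import Rotation as R
def snap(n,f):
    from plant import ctrl
    s=ctrl.snapshot(n); cv2.imwrite(f'pics/{f}.png',s['image'][:,:,::-1])
    d={k:np.array(v).tolist() for k,v in s.items() if k!='image'}; json.dump(d,open(f'pics/{f}.json','w')); return s
class Cam:
    def __init__(s,f):
        d=json.load(open(f'pics/{f}.json')); s.f=210/np.tan(np.radians(d['vertical_fov']/2)); s.c=np.array([d['cx'],d['cy']])
        s.R=R.from_rotvec(np.ravel(d['rvec'])).as_matrix(); s.t=np.ravel(d['tvec']); s.o=-s.R.T@s.t; s.fish='wrist' in f
    def ray(s,p):
        v=(np.array(p,float)-s.c)/s.f
        if s.fish:
            r=np.linalg.norm(v)+1e-12; d=np.r_[v/r*np.sin(r),np.cos(r)]
        else: d=np.r_[v,1]
        return s.R.T@d
    def atz(s,p,z):
        d=s.ray(p); return s.o+d*(z-s.o[2])/d[2]
    def px(s,P):
        q=s.R@np.array(P,float)+s.t
        if s.fish:
            r=np.hypot(*q[:2]); a=np.arctan2(r,q[2]); return s.c+s.f*a*q[:2]/(r+1e-12)
        return s.c+s.f*q[:2]/q[2]
def tri(obs):
    A=np.zeros((3,3));b=np.zeros(3)
    for c,p in obs:
        d=c.ray(p);d/=np.linalg.norm(d);M=np.eye(3)-np.outer(d,d);A+=M;b+=M@c.o
    return np.linalg.solve(A,b)
E
python3 - <<'E'
from h import *
from plant import ctrl
print(ctrl.get_obs())
for n in('side','top','wrist'):
    snap(n,n+'0'); print(n,json.load(open(f'pics/{n}0.json')))
a=cv2.imread('pics/side0.png');b=cv2.imread('pics/top0.png')
for n,i in(('s',a),('t',b)):
    cv2.imwrite(f'pics/{n}_big.png',cv2.resize(i,(800,600),interpolation=cv2.INTER_CUBIC))
E
```

```text
{'clock': 0.0, 'joint_pos': array([ 8.74397159e+01,  2.05913889e+01,  6.34270093e-01, -1.99505655e-02,
       -7.01344132e+01, -1.65071170e+01]), 'qvel': array([-0.09985669,  0.05533432,  0.09170461,  0.00434638, -0.04955142,
        0.00967712]), 'tau': array([-1.99060883e-04, -5.82723570e+01,  2.93056583e+01,  6.99726149e+00,
        7.02795209e-03, -1.59281194e-04]), 'tool_pos': array([0.22037402, 0.63750878, 0.2256275 ]), 'orientation': array([   4.929068  ,   89.9065657 , -104.14512755]), 'force': array([ 0.27998614, -1.13398106,  0.06814905]), 'moment': array([ 0.04240202, -0.01010532,  0.03222087]), 'opening': 0.08764673315036398}
side {'vertical_fov': 53.254999940718946, 'cx': 282.353263778475, 'cy': 205.92953699383295, 'rvec': [2.262330707328148, -1.0388155760791074, 0.35027457960403213], 'tvec': [-0.3316116577979276, 0.47670912738357796, 1.0110030851657412]}
top {'vertical_fov': 53.9022887052276, 'cx': 286.6620330246044, 'cy': 209.6406747819058, 'rvec': [2.135913411302633, -2.152448356279397, 0.20609985602148148], 'tvec': [0.053043578863890474, 0.5778938067753034, 1.2433262500234128]}
wrist {'vertical_fov': 65.70646984690485, 'cx': 272.06500899668214, 'cy': 213.15826020775387, 'rvec': [-1.7116004928852762, 2.4017823793804096, 0.35386454821312063], 'tvec': [0.6741296015158983, -0.036398550511367755, 0.39115940764269086]}
```

View pics/s_big.png

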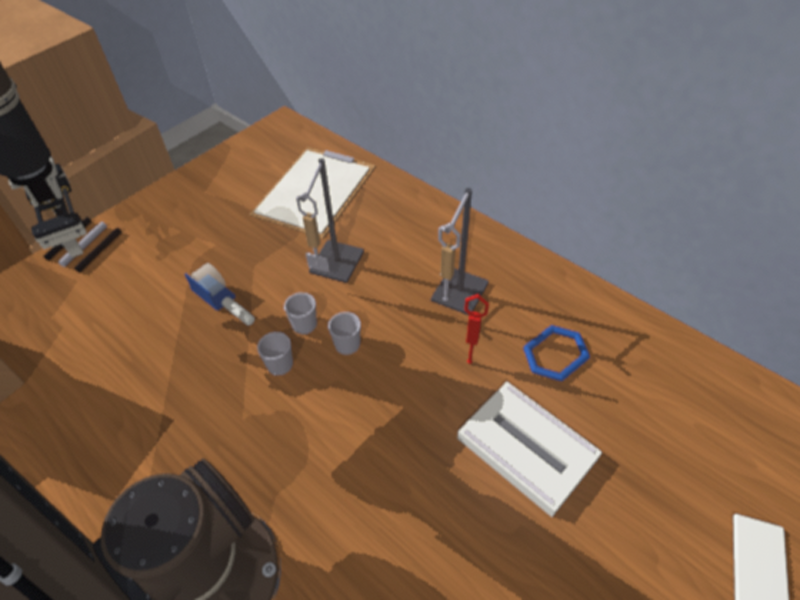

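View pics/t_big.png

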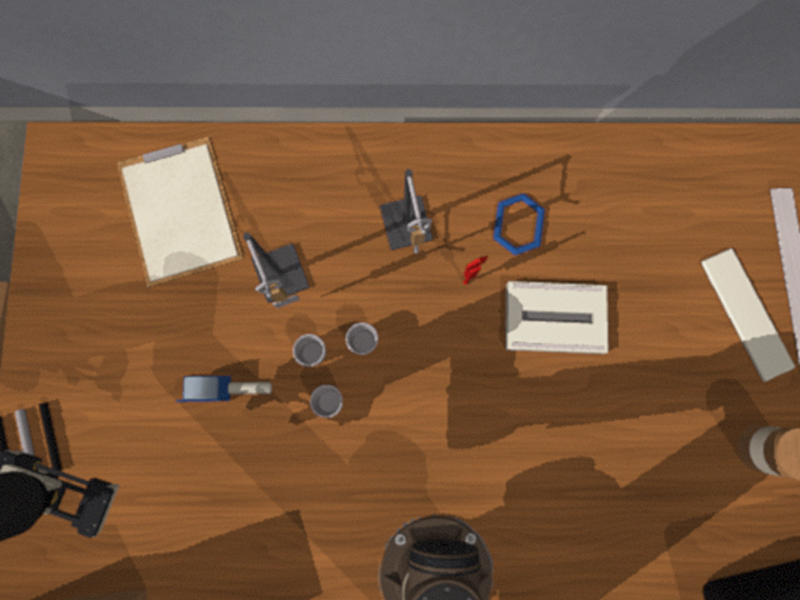

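The side view shows the seam tool on the right-hand stand (800x600 px ~(447,260)), the scraper on the left one (~(312,225)), and the red decoy at (473,330). The top view shows three pots, with the rightmost at (362,338), and the panel at (557,317). I'll enlarge these next.

```bash
python3 - <<'E'
from h import *
a=cv2.imread('pics/side0.png');b=cv2.imread('pics/top0.png')
def crop(i,x,y,w,h,k): return cv2.resize(i[y:y+h,x:x+w],None,fx=k,fy=k,interpolation=cv2.INTER_CUBIC)
# 2 tiles each 400x300
t1=crop(a,290,120,80,120,5)   # side tool: 400x600
t2=crop(b,255,110,80,75,5)    # top hooks 400x375
t3=crop(b,240,220,80,45,5)
im=np.zeros((600,800,3),np.uint8); im[:,:400]=t1; im[:375,400:]=t2; im[375:,400:]=t3
cv2.imwrite('pics/c1.png',im)
im=np.zeros((600,800,3),np.uint8)
im[:300]=crop(a,310,260,133,100,6)[:300,:800] if 0 else cv2.resize(a[262:362,310:443],(400,300),interpolation=cv2.INTER_CUBIC).repeat(1,0).repeat(1,1) if 0 else np.hstack([cv2.resize(a[265:361,312:440],(400,300),interpolation=cv2.INTER_CUBIC),cv2.resize(b[180:264,340:452],(400,300),interpolation=cv2.INTER_CUBIC)])
im[300:]=np.hstack([cv2.resize(a[195:270,170:270],(400,300),interpolation=cv2.INTER_CUBIC),cv2.resize(b[170:245,300:400],(400,300),interpolation=cv2.INTER_CUBIC)])
cv2.imwrite('pics/c2.png',im)
E
```

```text
(no output)
```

View pics/c1.png

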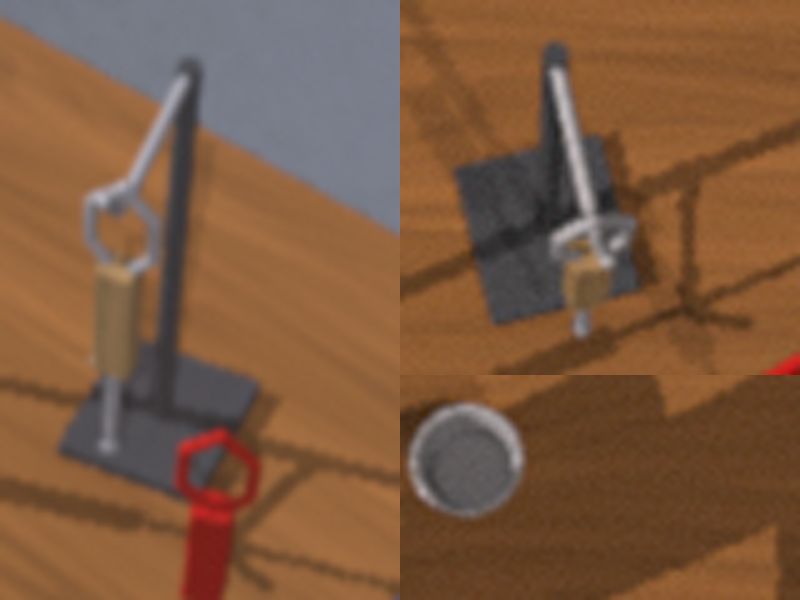

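View pics/c2.png

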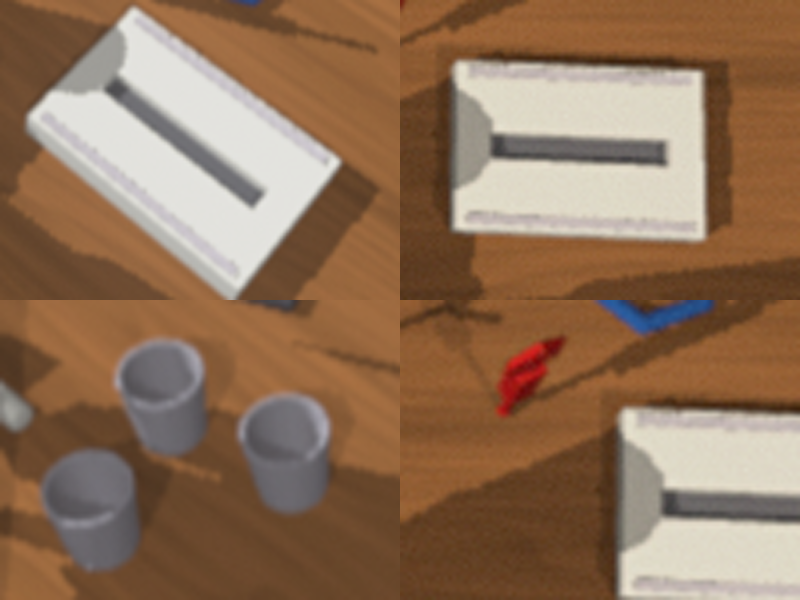

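The crops resolve the stand (foot corners, post top, tool nose at side tile (109,447) and top tile (582,328)), the panel corners and groove, and the pot rim at top tile (466,460). I'll fit poses to these.

```bash
cat >> h.py <<'E'
from scipy.optimize import least_squares
def fit(pts,x0):
    def tf(p,q): c,s=np.cos(p[2]),np.sin(p[2]); return [p[0]+c*q[0]-s*q[1],p[1]+s*q[0]+c*q[1],q[2]]
    fun=lambda p:np.ravel([c.px(tf(p,q))-u for c,q,u in pts])
    r=least_squares(fun,x0,loss='soft_l1'); return r.x,fun(r.x).reshape(-1,2).round(1).tolist()
E
python3 - <<'E'
from h import *
S=Cam('side0');T=Cam('top0')
s1=lambda u,v:np.array([290+u/5,120+v/5]);t1=lambda u,v:np.array([255+(u-400)/5,110+v/5])
b=[[0.14,.05],[.14,-.05],[.03,-.05],[.03,.05]]
P=[(T,[*q,.012],t1(*u)) for q,u in zip(b,[(456,172),(600,137),(638,290),(495,323)])]
P+=[(S,[*b[3],.012],s1(60,450)),(S,[*b[1],.012],s1(260,380)),(S,[.085,0,.31],s1(189,68)),(T,[.085,0,.31],t1(556,50)),(S,[0,0,.069],s1(109,447)),(T,[0,0,.069],t1(582,328))]
x,r=fit(P,[.62,.05,0]);print('hook',x[:2],np.degrees(x[2]),r)
print('nose tri',tri([(S,s1(109,447)),(T,t1(582,328))]))
print('post top tri',tri([(S,s1(189,68)),(T,t1(556,50))]))
print('low px top',T.px([*x[:2],.28]),'tip');
s2=lambda u,v:np.array([312+u*.32,265+v*.32]);t2=lambda u,v:np.array([340+(u-400)*.28,180+v*.28])
b=[(.075,.11),(.075,-.11),(-.075,-.11),(-.075,.11)]
P=[(T,[*q,.03],t2(*u)) for q,u in zip(b,[(455,62),(704,72),(706,240),(455,232)])]+[(S,[*q,.03],s2(*u)) for q,u in zip(b,[(135,8),(340,160),(235,298),(27,120)])]
g=[(.012,.08),(.012,-.08),(-.012,-.08),(-.012,.08)]
P+=[(T,[*q,.03],t2(*u)) for q,u in zip(g,[(492,133),(667,141),(667,166),(492,157)])]
x,r=fit(P,[.5,-.2,0]);print('panel',x[:2],np.degrees(x[2]),r)
print('pot',tri([(S,(170+285*.25,195+131*.25)),(T,(253.2,237))]), T.atz((253.2,237),.072))
print('pots others',T.atz((309*.7,350*.7),.072),T.atz((326*.7,401*.7),.072))
print('red nose',tri([(S,(470*.7,362*.7)),(T,(325.75,197))]),'red top',tri([(S,(477*.7,297*.7)),(T,(340,181))]))
print('scraper',T.atz((275*.7,290*.7),.2))
E
```

```text
hook [0.68296305 0.0328266 ] 13.984595797398677 [[-0.6, -1.0], [-0.1, -1.1], [0.8, -0.5], [-0.2, 0.2], [-1.1, -0.7], [0.1, 0.6], [0.1, 0.2], [0.2, 1.1], [-0.1, 0.7], [0.1, -0.2]]
nose tri [0.68206143 0.03289997 0.07303176]
post top tri [0.76801914 0.05441887 0.30886029]
low px top [294.31472467 155.33104135] tip
panel [ 0.53989815 -0.28108475] -2.8144732563302353 [[0.8, -0.1], [-0.6, 0.1], [-0.4, -0.2], [0.3, -0.9], [-1.0, 0.5], [-0.1, 1.4], [0.6, -1.3], [-0.4, -0.4], [-0.3, -0.1], [0.7, -0.2], [0.8, 0.3], [-0.4, 0.7]]
pot [0.49182494 0.15071403 0.07138444] [0.49077639 0.15134461 0.072     ]
pots others [0.46741059 0.26223632 0.072     ] [0.3610517  0.22500657 0.072     ]
red nose [ 0.62732746 -0.08070817  0.00383408] red top [ 0.61936962 -0.08827485  0.23917728]
scraper [0.5724962  0.31083542 0.2       ]
```

```bash
python3 - <<'E'
from h import *
from plant import ctrl
o=ctrl.get_obs()
M=R.from_euler('xyz',o['orientation'],degrees=True).as_matrix();print(M.round(2))
S=Cam('side0');T=Cam('top0')
p=o['tool_pos'];print(S.px(p),T.px(p)); 
a=cv2.imread('pics/side0.png');b=cv2.imread('pics/top0.png');w=cv2.imread('pics/wrist0.png')
def pj(c,i):
    i=i.copy()
    return i
im=np.zeros((600,800,3),np.uint8)
im[:300,:400]=cv2.resize(a[75:195,0:100],(250,300),interpolation=cv2.INTER_CUBIC) if 0 else cv2.resize(a[60:165,0:140],(400,300),interpolation=cv2.INTER_CUBIC)
im[300:,:400]=cv2.resize(b[280:385,0:140],(400,300),interpolation=cv2.INTER_CUBIC)
im[:300,400:]=cv2.resize(w,(400,300))
for nm,v in(('x',-.019*0),):pass
print('wrist cam in tool', M.T@(Cam('wrist0').o-p), 'axis',M.T@Cam('wrist0').R[2])
for y in(.039,-.039,.0965,-.0965):
  for ax in(1,2):
    q=p+M@(np.array([-.066,0,0])+y*np.eye(3)[ax]);print(ax,y,S.px(q).round(),T.px(q).round())
cv2.imwrite('pics/g.png',im)
E
```

```text
[[-0.    0.95 -0.33]
 [-0.   -0.33 -0.95]
 [-1.    0.    0.  ]]
[ 49.83220922 165.94365164] [ 56.2960781  338.98133386]
wrist cam in tool [-1.58121966e-01  7.80053094e-02  8.27654952e-05] axis [ 9.57175334e-01 -2.89508645e-01  3.51746718e-04]
1 0.039 [ 54. 144.] [ 48. 327.]
2 0.039 [ 42. 158.] [ 57. 348.]
1 -0.039 [ 24. 154.] [ 35. 359.]
2 -0.039 [ 37. 141.] [ 26. 338.]
1 0.0965 [ 75. 137.] [ 58. 303.]
2 0.0965 [ 46. 171.] [ 80. 356.]
1 -0.0965 [  2. 162.] [ 24. 384.]
2 -0.0965 [ 33. 129.] [  4. 330.]
```

View pics/g.png

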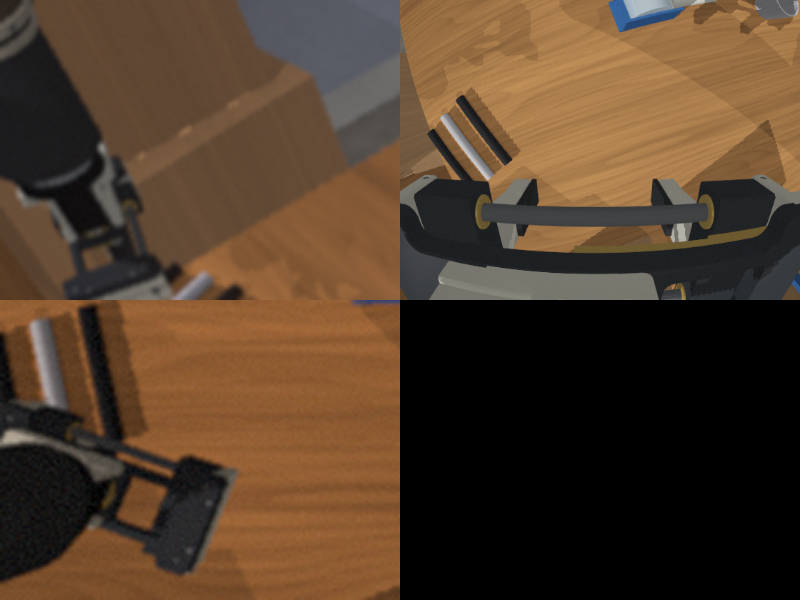

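The gripper body is 193 mm wide along the jaw direction. The red decoy stands upright close to the approach, so I'll fit its pose and compute the clearances before moving.

```bash
python3 - <<'E'
from h import *
S=Cam('side0');T=Cam('top0')
ims={c:cv2.imread(f) for c,f in((S,'pics/side0.png'),(T,'pics/top0.png'))}
K=4
def ren(c,x,y,yaw,z0=0,o=(0,0)):
    m=np.zeros((420*K,560*K),np.uint8)
    def w(p): p=np.array(p,float);cc,s=np.cos(yaw),np.sin(yaw);return [x+cc*p[0]-s*p[1],y+s*p[0]+cc*p[1],z0+p[2]]
    P=lambda p:(K*c.px(w(p))).round().astype(np.int32)
    dist=np.linalg.norm(np.array([x,y,.1])-c.o);tk=lambda d:max(1,int(K*c.f*d/dist))
    h=cv2.convexHull(np.array([P([a,b,z]) for a in(-.01,.01) for b in(-.012,.012) for z in(.08,.166)]));cv2.fillConvexPoly(m,h,255)
    cv2.line(m,tuple(P([0,0,.004])),tuple(P([0,0,.08])),255,tk(.008))
    lp=[(0,.166),(.019,.183),(.019,.207),(0,.2245),(-.019,.207),(-.019,.183)]
    cv2.polylines(m,[np.array([P([0,a,b]) for a,b in lp])],True,255,tk(.007))
    return cv2.resize(m,(560,420),interpolation=cv2.INTER_AREA)/255.
msk={}
for c,i in ims.items():
    b,g,r=[i[...,k].astype(float) for k in range(3)]; msk[c]=((r>90)&(r>2.6*g)&(r>2.6*b)).astype(float)
    print(msk[c].sum())
from scipy.optimize import minimize
best=[]
for yaw in np.radians(np.arange(0,180,15)):
    f=lambda p:sum(((ren(c,p[0],p[1],p[2])-msk[c])**2).sum() for c in ims)
    r=minimize(f,[.627,-.081,yaw],method='Nelder-Mead',options=dict(initial_simplex=np.array([[.627,-.081,yaw],[.632,-.081,yaw],[.627,-.086,yaw],[.627,-.081,yaw+.15]]),maxiter=60))
    best.append((r.fun,r.x[0],r.x[1],np.degrees(r.x[2])))
for b in sorted(best)[:4]:print(np.round(b,3))
x,y,a=sorted(best)[0][1:];a=np.radians(a)
im=[]
for c in ims:
    e=np.zeros((420,560,3));e[...,2]=msk[c]*255;e[...,1]=ren(c,x,y,a)*255
    p=c.px([x,y,.12]).astype(int);im.append(cv2.resize(e[p[1]-40:p[1]+40,p[0]-40:p[0]+40].astype(np.uint8),(400,400),interpolation=cv2.INTER_NEAREST))
cv2.imwrite('pics/red.png',np.hstack(im))
E
```

```text
276.0
141.0
[ 9.56320e+01  6.26000e-01 -8.00000e-02  2.10521e+02]
[ 9.6649e+01  6.2700e-01 -8.0000e-02  3.0531e+01]
[ 9.6852e+01  6.2700e-01 -8.0000e-02  3.0541e+01]
[ 9.6998e+01  6.2700e-01 -8.0000e-02  2.9634e+01]
```

View pics/red.png

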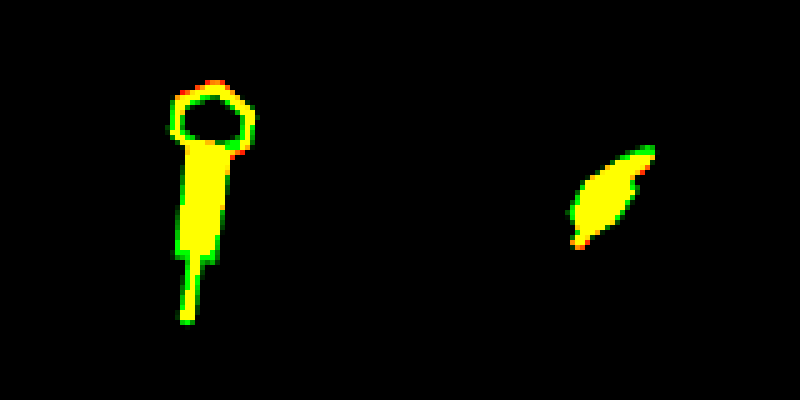

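The red decoy fit matches the silhouettes closely: (0.627,-0.080), yaw 30°. I'll grip at 47° tilt with hand yaw about -4° and a slight left offset, so the body clears the decoy's loop. Next I'll plan the transit.

```bash
cat >> h.py <<'E'
def Rt(t,w):
    t,w=np.radians([t,w]);h=np.array([np.cos(w),np.sin(w),0]);k=np.array([0,0,1.])
    x=np.sin(t)*h-np.cos(t)*k;y=-np.cos(t)*h-np.sin(t)*k
    return np.column_stack([x,y,np.cross(x,y)])
def now():
    from plant import ctrl
    o=ctrl.get_obs();return o,np.array(o['tool_pos']),R.from_euler('xyz',o['orientation'],degrees=True).as_matrix()
def rel(p,M,p2,M2):
    return R.from_matrix(M.T@M2).as_rotvec(degrees=True).round(1).tolist(),(100*M.T@(np.array(p2)-p)).round(2).tolist()
def chain(wps):
    o,p,M=now()
    for q,t,w in wps:
        M2=Rt(t,w);print(rel(p,M,q,M2),np.round(q,3),t,w);p,M=np.array(q),M2
    return
def tcp(axis,t,w,lat=0,df=.015):
    M=Rt(t,w);return np.array(axis)+df*M[:,0]+lat*M[:,2]
E
python3 - <<'E'
from h import *
g=tcp([.6825,.033,.173],47,-4,.008);M=Rt(47,-4);pre=g-.13*M[:,0]
print(g,pre)
chain([([.30,.54,.36],0,130),([.40,.38,.42],8,97),([.46,.22,.42],18,64),([.50,.08,.40],30,31),(pre+[0,0,.08],42,2),(pre,47,-4)])
E
```

```text
[0.69400163 0.04021526 0.16277002] [0.59915725 0.04684743 0.25142981]
([30.9, 0.1, -0.0], [-13.41, 10.71, 6.64]) [0.3  0.54 0.36] 0 130
([32.9, 2.3, -7.8], [-6.0, 18.68, 2.62]) [0.4  0.38 0.42] 8 97
([32.2, 7.4, -9.7], [-2.31, 16.45, -4.01]) [0.46 0.22 0.42] 18 64
([30.2, 13.4, -11.7], [-1.44, 10.92, -9.73]) [0.5  0.08 0.4 ] 30 31
([23.5, 17.1, -11.7], [9.33, -2.45, -7.95]) [0.599 0.047 0.331] 42 2
([4.3, 4.2, -5.0], [5.95, 5.35, 0.0]) [0.599 0.047 0.251] 47 -4
```

servo_tool:
  deltas:
    - [[31,0,0],[-13.4,10.7,6.6],8.76]
    - [[31,0,0],[-13.4,10.7,6.6],8.76]
    - [[31,0,0],[-13.4,10.7,6.6],8.76]
    - [[31,0,0],[-13.4,10.7,6.6],8.76]
    - [[31,0,0],[-13.4,10.7,6.6],8.76]

```text
clock: 0.65
tool_pos: [0.3024, 0.5395, 0.3651]
orientation: [-155.7, 89.6, 63.9]
force: [0.3, 0.0, 0.8]
opening: 0.0876
```

servo_tool:
  deltas:
    - [[33,2,-8],[-6,18.7,2.6],8.76]
    - [[33,2,-8],[-6,18.7,2.6],8.76]
    - [[33,2,-8],[-6,18.7,2.6],8.76]
    - [[33,2,-8],[-6,18.7,2.6],8.76]
    - [[33,2,-8],[-6,18.7,2.6],8.76]

```text
clock: 1.15
tool_pos: [0.4041, 0.3746, 0.428]
orientation: [-90.4, 81.3, 95.7]
force: [0.9, -0.6, 0.8]
opening: 0.0872
```

servo_tool:
  deltas:
    - [[32,7,-10],[-2.3,16.5,-4],8.76]
    - [[32,7,-10],[-2.3,16.5,-4],8.76]
    - [[32,7,-10],[-2.3,16.5,-4],8.76]
    - [[32,7,-10],[-2.3,16.5,-4],8.76]
    - [[32,7,-10],[-2.3,16.5,-4],8.76]

```text
clock: 1.65
tool_pos: [0.4616, 0.2102, 0.4262]
orientation: [-87.7, 71.1, 65.2]
force: [0.0, 0.2, 1.1]
opening: 0.0875
```

servo_tool:
  deltas:
    - [[30,13,-12],[-1.4,10.9,-9.7],8.76]
    - [[30,13,-12],[-1.4,10.9,-9.7],8.76]
    - [[30,13,-12],[-1.4,10.9,-9.7],8.76]
    - [[30,13,-12],[-1.4,10.9,-9.7],8.76]
    - [[30,13,-12],[-1.4,10.9,-9.7],8.76]

```text
clock: 2.15
tool_pos: [0.498, 0.0678, 0.4016]
orientation: [-86.9, 59.4, 32.6]
force: [0.3, -0.0, 1.0]
opening: 0.0874
```

```bash
python3 - <<'E'
from h import *
o,p,M=now();print(o['joint_pos'].round(1),p)
g=tcp([.6825,.033,.173],47,-4,.008);M=Rt(47,-4);pre=g-.13*M[:,0]
chain([(pre,47,-4)])
E
```

```text
[ 28.5 -17.8 -22.3  -2.5 -55.  -88.1] [0.49797211 0.06779606 0.40156021]
([25.5, 22.5, -16.4], [16.69, 0.89, -7.27]) [0.599 0.047 0.251] 47 -4
```

servo_tool:
  deltas:
    - [[25.5,22.5,-16.4],[10,0.5,-4.5],8.76]
    - [[25.5,22.5,-16.4],[14,0.7,-6],8.76]
    - [[25.5,22.5,-16.4],[16.7,0.9,-7.3],8.76]
    - [[25.5,22.5,-16.4],[16.7,0.9,-7.3],8.76]
    - [[25.5,22.5,-16.4],[16.7,0.9,-7.3],8.76]

```text
clock: 2.65
tool_pos: [0.5956, 0.0099, 0.3402]
orientation: [-96.0, 47.1, 1.3]
force: [1.1, -1.8, 2.5]
opening: 0.0876
```

```bash
python3 - <<'E'
from h import *
o,p,M=now();print(o['joint_pos'].round(1),p,o['force'])
g=tcp([.6825,.033,.173],47,-4,.008)
chain([(g,47,-4)])
for n in('side','top','wrist'):snap(n,n+'1')
a=cv2.imread('pics/side1.png');b=cv2.imread('pics/top1.png');w=cv2.imread('pics/wrist1.png')
im=np.zeros((600,800,3),np.uint8)
im[:300,:400]=cv2.resize(a[110:245,240:420],(400,300),interpolation=cv2.INTER_CUBIC)
im[:300,400:]=cv2.resize(b[110:245,210:390],(400,300),interpolation=cv2.INTER_CUBIC)
im[300:,:400]=cv2.resize(w,(400,300),interpolation=cv2.INTER_AREA)
im[300:,400:]=cv2.resize(w[100:310,140:420],(400,300),interpolation=cv2.INTER_CUBIC)
cv2.imwrite('pics/p1.png',im)
E
```

```text
[  21.2  -13.6  -51.6   51.8  -17.2 -149.4] [0.59559238 0.00985789 0.34016148] [ 1.07651571 -1.75926963  2.46085856]
([9.8, 3.9, -3.9], [19.74, 4.51, 3.31]) [0.694 0.04  0.163] 47 -4
```

View pics/p1.png

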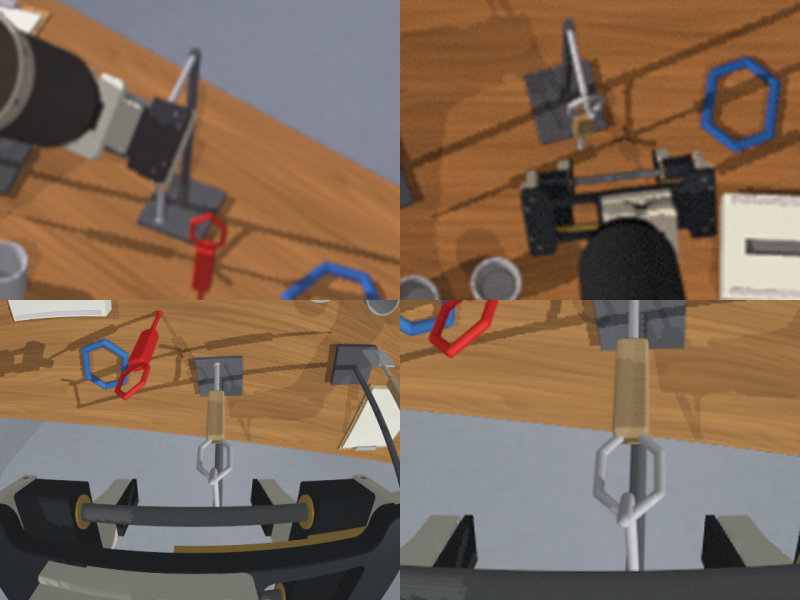

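The tool hangs straight ahead with its loop on the hook, and the red decoy is off to the right of the body. The wrist is nearing its aligned posture, so I'll step on carefully.

```bash
python3 - <<'E'
from h import *
g=tcp([.6825,.033,.173],47,-4,.008);M=Rt(47,-4);pre=g-.13*M[:,0]
chain([(pre,47,-4)])
W=Cam('wrist1')
# hypothetical check: predicted nose/peak/handle pixels vs image
f=lambda q:((W.px(q)-[140,100])*400/280+[400,300]).round()
print(f([.6825,.033,.069]),f([.6825,.033,.143]),f([.6825,.033,.229]),f([.6825,.033,.2875]),f([.627,-.08,.2245]))
E
```

```text
([9.7, 3.8, -4.0], [6.83, 5.2, 4.59]) [0.599 0.047 0.251] 47 -4
[630. 284.] [629. 341.] [626. 432.] [622. 513.] [447. 352.]
```

servo_tool:
  deltas:
    - [[5,2,-2],[3.5,2.6,2.3],8.76]
    - [[9.7,3.8,-4],[6.8,5.2,4.6],8.76]
    - [[9.7,3.8,-4],[6.8,5.2,4.6],8.76]
    - [[9.7,3.8,-4],[6.8,5.2,4.6],8.76]
    - [[9.7,3.8,-4],[6.8,5.2,4.6],8.76]

```text
clock: 3.3
tool_pos: [0.5768, 0.0165, 0.3094]
orientation: [-89.3, 47.4, -1.5]
force: [0.1, 0.0, -0.4]
opening: 0.0876
```

```bash
python3 - <<'E'
from h import *
o,p,M=now();print(o['joint_pos'].round(1),p)
g=tcp([.6825,.035,.173],47,-4,.008)
print(rel(p,M,g,Rt(47,-4)))
E
```

```text
[  15.8  -13.7  -58.1   70.3  -12.4 -173.4] [0.5768244  0.01645112 0.30943518]
([1.1, 1.7, -4.4], [18.68, 1.4, 2.88])
```

J6 and J3 have hit their range limits in this posture. I'll identify the arm's kinematics from the recorded joints and poses so I can choose a good posture by IK.

```bash
cat > k.py <<'E'
from h import *
D=[([87.4397,20.5914,.6343,-.01995,-70.1344,-16.5071],[.22037,.63751,.22563],[4.929068,89.9065657,-104.14512755]),
([28.5,-17.8,-22.3,-2.5,-55,-88.1],[.49797,.0678,.40156],[-86.9,59.4,32.6]),
([21.2,-13.6,-51.6,51.8,-17.2,-149.4],[.59559,.00986,.34016],[-96.0,47.1,1.3]),
([15.8,-13.7,-58.1,70.3,-12.4,-173.4],[.57682,.01645,.30944],[-89.3,47.4,-1.5])]
def fk(q,P):
    a,b,h,l,c,e,L,s4,s6,o6=P
    q=np.radians(q);A=R.from_euler('z',q[0])
    F=A*R.from_euler('y',q[1]-q[2])         # x = forearm, y = left, z = up-perp
    W=F*R.from_rotvec([s4*q[3],0,0])*R.from_euler('y',-q[4])*R.from_rotvec([s6*q[5]+o6,0,0])
    wr=A.apply([c+a*np.sin(q[1]),l,h+a*np.cos(q[1])])+F.apply([b,0,e])
    return wr+W.apply([L,0,0]),W
LIM=np.array([[-176.03,176.03],[-82.01,121.73],[-58.28,71.71],[-173.87,95.51],[-174.79,-.11],[-173.66,173.66]])
def ik(p,M,P,q0):
    def f(q):
        x,W=fk(q,P);return np.r_[(x-p)*100,(W.inv()*R.from_matrix(M)).as_rotvec()*20]
    r=least_squares(f,np.clip(q0,LIM[:,0]+.6,LIM[:,1]-.6),bounds=(LIM[:,0]+.5,LIM[:,1]-.5));return r.x,np.linalg.norm(r.fun)
E
cat > fit.py <<'E'
from k import *
best=None
for s4 in(1,-1):
  for s6 in(1,-1):
    def res(p):
        P=[*p[:7],s4,s6,p[7]];o=[]
        for q,x,e in D:
            y,W=fk(q,P);o+=[*(y-x)*100,*((W.inv()*R.from_euler('xyz',e,degrees=True)).as_rotvec()*10)]
        return o+list(.002*np.array(p[:7]))
    for o6 in(0,1.57,3.14,-1.57):
        r=least_squares(res,[.4,.4,.3,-.1,0,0,.25,o6])
        if best is None or r.cost<best[0]:best=(r.cost,[*r.x[:7],s4,s6,r.x[7]],np.round(r.fun,2))
print(best[0],np.round(best[1],4));print(best[2]);json.dump(list(map(float,best[1])),open('P.json','w'))
E
python3 fit.py
```

```text
59.442245419756496 [ 0.4255  0.1222  0.0828 -0.1559  0.355   0.0895  0.2346 -1.     -1.
 -3.1413]
[-3.57  0.46  6.33 -0.   -0.    0.   -1.2   2.82 -3.59  0.   -0.01 -0.
 -0.06 -0.48 -2.02 -0.01 -0.01  0.    1.35 -6.07 -0.72  0.01 -0.01  0.02
  0.    0.    0.   -0.    0.    0.    0.  ]
```

```bash
sed -i 's/a,b,h,l,c,e,L,s4,s6,o6=P/a,b,h,l,c,e,L,l5,d5,s4,s6,o6=P/; s/    return wr+W.apply(\[L,0,0\]),W/    V=F*R.from_rotvec([s4*q[3],0,0]);wr=wr+V.apply([0,l5,0])+(V*R.from_euler("y",-q[4])).apply([0,0,d5])\n    return wr+W.apply([L,0,0]),W/' k.py
sed -i 's/p\[:7\],s4,s6,p\[7\]/p[:9],s4,s6,p[9]/; s/p\[:7\])/p[:9])/; s/.25,o6\]/.25,0,0,o6]/; s/r.x\[:7\],s4,s6,r.x\[7\]/r.x[:9],s4,s6,r.x[9]/; s/\[.4,.4,.3,-.1/[.4,.4,.3,-.1*1/' fit.py
python3 fit.py; sed -i 's/least_squares(res,\[.4,.4,.3,-.1\*1,0,0,.25,0,0,o6\])/least_squares(res,[.4,.4,.3,-.1,0,0,.25,0,.1,o6])/' fit.py; python3 fit.py
```

```text
0.0006986794233232934 [ 6.0000e-01  4.5850e-01  1.9780e-01 -3.3000e-03  2.4000e-03  1.8000e-03
  3.7900e-01 -1.8850e-01  2.3000e-03 -1.0000e+00 -1.0000e+00 -3.1413e+00]
[-0.   -0.   -0.   -0.   -0.    0.    0.   -0.01  0.    0.   -0.01 -0.
  0.01  0.01 -0.02 -0.01 -0.01  0.   -0.   -0.    0.02  0.01 -0.01  0.02
  0.    0.    0.   -0.    0.    0.    0.   -0.    0.  ]
0.0006986794233235269 [ 6.0000e-01  4.5850e-01  1.9780e-01 -3.3000e-03  2.4000e-03  1.8000e-03
  3.7900e-01 -1.8850e-01  2.3000e-03 -1.0000e+00 -1.0000e+00  3.1419e+00]
[-0.   -0.   -0.   -0.   -0.    0.    0.   -0.01  0.    0.   -0.01 -0.
  0.01  0.01 -0.02 -0.01 -0.01  0.   -0.   -0.    0.02  0.01 -0.01  0.02
  0.    0.    0.   -0.    0.    0.    0.   -0.    0.  ]
```

```bash
cat >> k.py <<'E'
try: P=json.load(open('P.json'))
except Exception: P=None
FL=np.diag([1.,-1,-1])
def sols(p,M,n=25,seed=0):
    rg=np.random.default_rng(seed);out=[]
    for i in range(n):
        q0=np.array([rg.uniform(-60,90),rg.uniform(-40,70),rg.uniform(-55,40),rg.uniform(-170,95),rg.uniform(-120,-5),rg.uniform(-170,170)])
        q,e=ik(p,M,P,q0)
        if e<.02 and not any(np.abs(q-s).max()<1 for s in out): out.append(q)
    return out
E
python3 - <<'E'
from k import *
for fl in(0,1):
  for t in(35,40,45):
    for w in(-4,14):
      M=Rt(t,w);g=tcp([.6825,.035,.173],t,w,.008 if w<0 else 0)
      for b in(0,.1):
        s=sols(g-b*M[:,0],M@FL if fl else M,12)
        for q in s:print('flip' if fl else 'norm',t,w,b,q.round(0))
E
```

```text
norm 35 -4 0.1 [  20.   -1.  -52.   63.  -15. -172.]
norm 35 14 0.1 [  22.   -1.  -40.   15.  -17. -111.]
flip 35 -4 0.1 [ 20.  -1. -52.  63. -15.   8.]
flip 35 14 0.1 [ 22.  -1. -40.  15. -17.  69.]
```

```bash
python3 - <<'E'
from k import *
for t in(35,40,45,50):
    for w in(-8,-4,0,14):
      M=Rt(t,w);g=tcp([.6825,.035,.173],t,w,.008 if w<5 else 0)
      for b in(0,.1):
        s=sols(g-b*M[:,0],M,50)+sols(g-b*M[:,0],M@FL,50)
        for q in s:print(t,w,b,q.round(0))
E
```

```text
35 -8 0.1 [ 22.  -1. -51.  64. -18.   2.]
35 -4 0.1 [  20.   -1.  -52.   63.  -15. -172.]
35 -4 0.1 [ 20.  -1. -52.  63. -15.   8.]
35 0 0.1 [  20.   -2.  -51.   59.  -13. -164.]
35 0 0.1 [ 20.  -2. -51.  59. -13.  16.]
35 14 0.1 [  22.   -1.  -40.   15.  -17. -111.]
35 14 0.1 [ 22.  -1. -40.  15. -17.  69.]
```

```bash
python3 - <<'E'
from k import *
def ikf(p,M,q0):
    f=lambda q:(lambda x,W:np.r_[(x-p)*100,(W.inv()*R.from_matrix(M)).as_rotvec()*20])(*fk(q,P))
    r=least_squares(f,q0);return (r.x+180)%360-180,r.cost
rg=np.random.default_rng(1)
for t in(20,35,45,60,75,90):
  for w in(-4,):
    M=Rt(t,w);g=tcp([.6825,.035,.173],t,w,.008);S=[]
    for i in range(60):
      q,e=ikf(g,M,rg.uniform([-90,-40,-55,-170,-120,-170],[90,70,60,170,120,170]))
      if e<1e-3 and not any(np.abs(q-s).max()<1 for s in S):
        S.append(q)
        v=(q<LIM[:,0])|(q>LIM[:,1])
        if v[:5].sum()<=1 : print(t,w,q.round(0),'viol',np.where(v)[0]+1)
E
```

```text
20 -4 [  24.   14.  -28.   18.  -31. -132.] viol []
20 -4 [-157. -104.  -11. -157. -157.  -94.] viol [2]
20 -4 [  24.  104. -169.   24. -157.  -94.] viol [3]
35 -4 [-154. -108.  -20. -148. -147.  -88.] viol [2]
35 -4 [  27.  108. -160.   33. -147.  -87.] viol [3]
60 -4 [ -17.   14.  -43. -156.  -28.   75.] viol []
60 -4 [ 20.  12. -28. -71.  22. -33.] viol [5]
60 -4 [ 163.  -14. -139.   26.  -27.   73.] viol [3]
75 -4 [ -20.   27.  -55. -163.  -67.   88.] viol []
75 -4 [ 35.  25. -42. -46.  58. -74.] viol [5]
75 -4 [ 159.  -27. -126.   18.  -66.   87.] viol [3]
75 -4 [-144. -130.  -43. -139. -108.  -87.] viol [2]
90 -4 [ 38.  44. -46. -42.  90. -90.] viol [5]
90 -4 [ -21.   47.  -57. -163. -104.   94.] viol []
90 -4 [ 158.  -47. -124.   18. -103.   94.] viol [3]
90 -4 [-143. -147.  -45. -139.  -82.  -97.] viol [2]
```

```bash
cat >> k.py <<'E'
def ik2(p,M,fam,n=8,q0=None):
    rg=np.random.default_rng(3);c=np.array([0,20,-40,-150 if fam==2 else 10,-40,0.]);b=None
    for i in range(n):
        s=(c+rg.uniform(-1,1,6)*[40,20,15,40,35,150]) if q0 is None or i else q0
        q,e=ik(p,M,P,s)
        if e<.02: return q
    return None
def red_pts():
    x,y,a=.627,-.080,np.radians(30.5);o=[]
    lp=[(0,.166),(.019,.183),(.019,.207),(0,.2245),(-.019,.207),(-.019,.183),(0,.166)]
    for (a1,b1),(a2,b2) in zip(lp,lp[1:]):
        for k in np.linspace(0,1,8): o.append((0,a1+k*(a2-a1),b1+k*(b2-b1)))
    o+=[(i,j,z) for i in(-.01,.01) for j in(-.012,.012) for z in np.linspace(.08,.166,10)]
    o=np.array(o);c,s=np.cos(a),np.sin(a);return np.column_stack([x+c*o[:,0]-s*o[:,1],y+s*o[:,0]+c*o[:,1],o[:,2]])
def boxd(pts,tcpp,M):   # distance of points to body box
    l=(pts-tcpp)@M;d=np.maximum(np.abs(l-np.array([-.066-.075,0,0]))-[.075,.039,.0965],0);return np.linalg.norm(d,axis=1).min()
E
python3 - <<'E'
from k import *
rp=red_pts()
for t in(50,55,60):
  for w,lat in((-8,.006),(-4,.008),(0,.008),(14,0),(25,0)):
    M=Rt(t,w);ax=np.array([.6825,.035,.168]);g=tcp(ax,t,w,lat,.019-.003)
    o=[]
    for p in(g,g-.08*M[:,0],g+[0,0,.035],g+[-.05,-.012,.035]):
        q=ik2(p,M,2,6);o.append(None if q is None else q.round(0).tolist())
    print(t,w,'red',(1000*boxd(rp,g,M)).round(),o)
E
```

```text
50 -8 red 16.0 [None, None, None, None]
50 -4 red 14.0 [None, None, None, None]
50 0 red 10.0 [None, None, None, None]
50 14 red 0.0 [None, None, None, None]
50 25 red 0.0 [[2.0, 12.0, -20.0, -61.0, -20.0, -15.0], [2.0, 3.0, -25.0, -52.0, -22.0, -25.0], [5.0, 9.0, -21.0, -52.0, -19.0, -26.0], [3.0, 5.0, -25.0, -55.0, -21.0, -23.0]]
55 -8 red 16.0 [[-15.0, 13.0, -43.0, -165.0, -21.0, 79.0], [-13.0, 1.0, -41.0, -151.0, -8.0, 64.0], [-13.0, 9.0, -37.0, -158.0, -12.0, 71.0], [-13.0, 4.0, -37.0, -143.0, -7.0, 56.0]]
55 -4 red 14.0 [[-14.0, 12.0, -36.0, -147.0, -14.0, 63.0], None, None, None]
55 0 red 10.0 [[-4.0, 11.0, -26.0, -113.0, -3.0, 25.0], None, None, None]
55 14 red 0.0 [[-1.0, 11.0, -23.0, -82.0, -12.0, 0.0], [13.0, 1.0, -33.0, -51.0, -1.0, -38.0], [10.0, 8.0, -25.0, -58.0, -4.0, -30.0], [7.0, 3.0, -29.0, -64.0, -7.0, -22.0]]
55 25 red 0.0 [[-6.0, 13.0, -20.0, -78.0, -26.0, 6.0], [-7.0, 4.0, -25.0, -69.0, -28.0, -3.0], [-3.0, 10.0, -20.0, -70.0, -24.0, -5.0], [-6.0, 6.0, -24.0, -71.0, -26.0, -2.0]]
60 -8 red 16.0 [[-15.0, 15.0, -48.0, -168.0, -33.0, 84.0], [-16.0, 4.0, -51.0, -163.0, -25.0, 79.0], [-15.0, 11.0, -44.0, -166.0, -25.0, 80.0], [-18.0, 6.0, -47.0, -158.0, -24.0, 75.0]]
60 -4 red 14.0 [[-17.0, 15.0, -43.0, -157.0, -29.0, 76.0], [-16.0, 3.0, -44.0, -146.0, -19.0, 64.0], [-15.0, 10.0, -39.0, -151.0, -20.0, 68.0], [-17.0, 5.0, -41.0, -143.0, -19.0, 61.0]]
60 0 red 10.0 [[-17.0, 14.0, -38.0, -144.0, -26.0, 66.0], [-13.0, 2.0, -38.0, -128.0, -15.0, 46.0], [-13.0, 9.0, -32.0, -133.0, -15.0, 51.0], [-14.0, 4.0, -36.0, -127.0, -16.0, 46.0]]
60 14 red 0.0 [[-13.0, 13.0, -27.0, -105.0, -24.0, 31.0], [-11.0, 3.0, -30.0, -92.0, -21.0, 15.0], [-7.0, 9.0, -24.0, -93.0, -18.0, 15.0], [-11.0, 5.0, -29.0, -94.0, -21.0, 17.0]]
60 25 red 0.0 [[-14.0, 15.0, -22.0, -91.0, -33.0, 24.0], [-16.0, 7.0, -26.0, -83.0, -35.0, 15.0], [-11.0, 11.0, -21.0, -85.0, -30.0, 13.0], [-14.0, 8.0, -26.0, -85.0, -33.0, 16.0]]
```

```bash
python3 - <<'E'
from k import *
t=60
c,s=np.cos(np.radians(-2.8)),np.sin(np.radians(-2.8))
st=np.array([.5399-s*.068,-.2811+c*.068]);en=np.array([.5399+s*.068,-.2811-c*.068]);print(st,en)
for w in(-60,-40,-20,0,20):
    for nm,a in(('st',st),('en',en)):
      r=[]
      for z in(.125,.165):
        q=ik2(tcp([*a,z],t,w,0,.016),Rt(t,w),2,6);r.append(None if q is None else q.round(0).tolist())
      print(nm,w,r)
for w in(-60,-30,0,30,60):
  for tt in(60,45,35,25):
    r=[]
    for z in(.12,.22):
      q=ik2(tcp([.491,.151,z],tt,w,0,.016),Rt(tt,w),2,6);q=ik2(tcp([.491,.151,z],tt,w,0,.016),Rt(tt,w),1,6) if q is None else q
      r.append(None if q is None else q.round(0).tolist())
    print('pot',w,tt,r)
E
```

```text
[ 0.54322178 -0.21318118] [ 0.53657822 -0.34901882]
st -60 [None, None]
en -60 [None, None]
st -40 [None, None]
en -40 [[-57.0, 19.0, -51.0, -157.0, -42.0, 81.0], [-56.0, 12.0, -47.0, -152.0, -31.0, 74.0]]
st -20 [[-51.0, 15.0, -49.0, -134.0, -39.0, 69.0], [-46.0, 6.0, -43.0, -125.0, -27.0, 52.0]]
en -20 [[-57.0, 17.0, -34.0, -113.0, -34.0, 48.0], [-52.0, 11.0, -31.0, -104.0, -28.0, 33.0]]
st 0 [[-48.0, 15.0, -35.0, -101.0, -41.0, 43.0], [-44.0, 9.0, -33.0, -94.0, -37.0, 30.0]]
en 0 [[-56.0, 20.0, -24.0, -88.0, -46.0, 34.0], [-54.0, 16.0, -22.0, -83.0, -45.0, 25.0]]
st 20 [[-48.0, 20.0, -25.0, -81.0, -54.0, 36.0], [-46.0, 15.0, -24.0, -78.0, -54.0, 28.0]]
en 20 [[-56.0, 26.0, -13.0, -73.0, -61.0, 31.0], [-55.0, 22.0, -12.0, -71.0, -62.0, 26.0]]
pot -60 60 [[65.0, 29.0, -50.0, 51.0, -67.0, 100.0], [66.0, 20.0, -46.0, 46.0, -76.0, 110.0]]
pot -60 45 [[61.0, 21.0, -49.0, 46.0, -58.0, 111.0], [62.0, 13.0, -42.0, 40.0, -69.0, 121.0]]
pot -60 35 [[57.0, 16.0, -47.0, 40.0, -52.0, 120.0], [59.0, 9.0, -39.0, 34.0, -65.0, 130.0]]
pot -60 25 [[53.0, 13.0, -44.0, 32.0, -48.0, 132.0], [54.0, 7.0,
[... 257 characters left out ...]
45 [[-6.0, 2.0, -56.0, -161.0, -13.0, 76.0], None]
pot 0 35 [None, None]
pot 0 25 [None, [49.0, -7.0, -52.0, 36.0, -33.0, -167.0]]
pot 30 60 [[-18.0, 11.0, -47.0, -110.0, -43.0, 56.0], [5.0, -9.0, -39.0, -83.0, -21.0, 6.0]]
pot 30 45 [None, None]
pot 30 35 [None, None]
pot 30 25 [None, [43.0, -8.0, -44.0, 11.0, -29.0, -111.0]]
pot 60 60 [[-14.0, 18.0, -31.0, -80.0, -58.0, 41.0], [-10.0, 5.0, -27.0, -72.0, -59.0, 21.0]]
pot 60 45 [[4.0, 9.0, -29.0, -62.0, -42.0, 11.0], [9.0, -1.0, -26.0, -50.0, -46.0, -9.0]]
pot 60 35 [[17.0, 6.0, -30.0, -44.0, -34.0, -14.0], [20.0, -3.0, -27.0, -33.0, -42.0, -30.0]]
pot 60 25 [[27.0, 6.0, -33.0, -25.0, -33.0, -38.0], [29.0, -2.0, -28.0, -18.0, -44.0, -48.0]]
```

```bash
cat > plan.py <<'E'
from k import *
from scipy.interpolate import PchipInterpolator
def hookpts():
    c,s=np.cos(np.radians(14)),np.sin(np.radians(14))
    o=[(x,0,.28+.022*-x/.026) for x in np.linspace(-.026,0,5)]+[(.085,0,z) for z in np.linspace(.02,.31,12)]+[(0,0,z) for z in np.linspace(.063,.28,12)]+[(x,0,.28+.03*x/.085) for x in np.linspace(0,.085,5)]
    o=np.array(o);return np.column_stack([.6825+c*o[:,0]-s*o[:,1],.035+s*o[:,0]+c*o[:,1],o[:,2]])
def jplan(qs,seg):
    Q=np.array([qs[0]]+[a+(b-a)*k/n for a,b,n in zip(qs,qs[1:],seg) for k in range(1,n+1)])
    return Q
def show(Q,every=5):
    rp=red_pts();hp=hookpts();H=[fk(q,P) for q in Q]
    for i in range(0,len(Q)-1,every):
        p,W=H[i];M=W.as_matrix();
        for j in range(i+1,min(i+every,len(Q)-1)+1):
            r,sft=rel(p,M,H[j][0],H[j][1].as_matrix());print(r,sft,end=' ')
            MM=H[j][1].as_matrix();print('|',H[j][0].round(2),'red',(1000*boxd(rp,H[j][0],MM)).round(),'hook',(1000*boxd(hp,H[j][0],MM)).round())
        print()
E
python3 - <<'E'
from plan import *
o,p,M=now();q0=o['joint_pos'];print(q0.round(1),fk(q0,P)[0]-p)
t,w=60,0;M2=Rt(t,w);g=tcp([.6825,.035,.168],t,w,.008,.016);pre=g-.08*M2[:,0]
qp=ik2(pre,M2,2,20);print(qp.round(1))
qs=[q0,np.array([25,-17,-42,25,-42,-120.]),np.array([15,-12,-34,-40,-48,-55.]),np.array([0,-8,-36,-95,-38,10.]),qp]
show(jplan(qs,[5,6,5,4]))
E
```

```text
[  15.8  -13.7  -58.1   70.3  -12.4 -173.4] [-0.00022756 -0.00025035 -0.00043575]
[ -13.3    2.   -37.8 -127.9  -14.7   45.6]
[-2.4, 3.2, -0.2] [-1.17, -1.97, -3.71] | [ 0.58 -0.02  0.33] red 179.0 hook 134.0
[-4.8, 5.4, 1.4] [-2.31, -2.43, -6.67] | [ 0.58 -0.05  0.34] red 190.0 hook 140.0
[-7.3, 6.2, 4.3] [-3.33, -1.57, -8.63] | [ 0.56 -0.07  0.34] red 199.0 hook 146.0
[-10.3, 5.3, 8.3] [-4.26, 0.4, -9.37] | [ 0.54 -0.08  0.34] red 206.0 hook 156.0
[-13.9, 2.4, 12.9] [-5.21, 3.19, -8.77] | [ 0.51 -0.07  0.33] red 210.0 hook 175.0

[-1.2, -5.6, 3.7] [1.97, 4.11, 1.87] | [ 0.49 -0.06  0.29] red 189.0 hook 185.0
[-2.5, -12.0, 6.0] [3.36, 7.66, 4.87] | [ 0.46 -0.04  0.25] red 174.0 hook 199.0
[-3.8, -19.0, 6.8] [4.11, 10.4, 8.83] | [ 0.43 -0.01  0.23] red 163.0 hook 210.0
[-5.0, -26.3, 5.9] [4.21, 12.13, 13.51] | [0.41 0.03 0.21] red 160.0 hook 214.0
[-6.1, -33.6, 3.4] [3.62, 12.68, 18.65] | [0.4  0.08 0.2 ] red 171.0 hook 211.0

[-2.3, -6.6, -4.1] [1.79, -1.3, 5.01] | [0.39 0.14 0.21] red 194.0 hook 210.0
[-4.7, -9.8, -11.1] [3.31, -3.21, 7.9] | [0.4  0.18 0.21] red 211.0 hook 209.0
[-6.7, -10.9, -19.0] [4.16, -6.09, 10.12] | [0.42 0.21 0.22] red 224.0 hook 204.0
[-8.3, -9.9, -27.1] [4.34, -9.73, 11.43] | [0.44 0.23 0.24] red 232.0 hook 193.0
[-9.4, -6.7, -34.9] [3.86, -13.85, 11.69] | [0.47 0.24 0.26] red 234.0 hook 178.0

[-2.6, 5.1, -6.5] [1.38, -4.01, -1.6] | [0.51 0.24 0.29] red 224.0 hook 161.0
[-1.5, 14.7, -8.0] [1.96, -4.75, -7.86] | [0.56 0.2  0.28] red 176.0 hook 115.0
[0.2, 24.5, -7.5] [1.62, -4.3, -14.29] | [0.59 0.15 0.26] red 127.0 hook 80.0
[2.4, 33.9, -4.9] [0.47, -2.66, -20.46] | [0.62 0.1  0.23] red 83.0 hook 74.0
[5.4, 42.4, -0.5] [-1.3, 0.07, -25.98] | [0.63 0.04 0.2 ] red 55.0 hook 76.0
```

servo_tool:
  deltas:
    - [[-2.4,3.2,-0.2],[-1.2,-2.0,-3.7],8.76]
    - [[-4.8,5.4,1.4],[-2.3,-2.4,-6.7],8.76]
    - [[-7.3,6.2,4.3],[-3.3,-1.6,-8.6],8.76]
    - [[-10.3,5.3,8.3],[-4.3,0.4,-9.4],8.76]
    - [[-13.9,2.4,12.9],[-5.2,3.2,-8.8],8.76]

```text
clock: 3.8
tool_pos: [0.5136, -0.0676, 0.3244]
orientation: [-109.1, 60.0, -8.5]
force: [1.1, -1.6, 0.5]
opening: 0.0873
```

```bash
python3 - <<'E'
from plan import *
o,p,M=now();q0=o['joint_pos'];print(q0.round(1))
t,w=60,0;M2=Rt(t,w);g=tcp([.6825,.035,.168],t,w,.008,.016);pre=g-.08*M2[:,0]
qp=ik2(pre,M2,2,20)
qs=[q0,np.array([10,-12,-34,-40,-48,-55.]),np.array([-8,-8,-36,-95,-38,10.]),qp]
show(jplan(qs,[8,7,8]))
E
```

```text
[  25.2  -16.9  -41.7   24.4  -42.2 -119.4]
[-0.4, -3.8, 2.9] [1.54, 3.27, 0.79] | [ 0.49 -0.07  0.29] red 194.0 hook 183.0
[-0.7, -8.1, 5.1] [2.77, 6.23, 2.26] | [ 0.47 -0.06  0.27] red 183.0 hook 195.0
[-1.1, -12.9, 6.3] [3.67, 8.76, 4.35] | [ 0.45 -0.04  0.24] red 176.0 hook 207.0
[-1.5, -17.9, 6.7] [4.26, 10.74, 6.96] | [ 0.43 -0.02  0.23] red 170.0 hook 218.0
[-1.8, -23.0, 6.1] [4.51, 12.09, 9.98] | [0.42 0.   0.21] red 167.0 hook 224.0

[-0.9, -5.1, -1.5] [1.28, 0.46, 3.07] | [0.41 0.03 0.2 ] red 165.0 hook 224.0
[-1.9, -9.9, -4.1] [2.23, 0.19, 6.39] | [0.4  0.07 0.2 ] red 168.0 hook 219.0
[-3.0, -14.5, -7.5] [2.81, -0.84, 9.83] | [0.4  0.1  0.21] red 175.0 hook 210.0
[-4.1, -16.7, -12.7] [3.53, -2.13, 11.79] | [0.41 0.13 0.21] red 179.0 hook 203.0
[-5.0, -17.9, -18.3] [3.93, -3.96, 13.37] | [0.42 0.15 0.22] red 182.0 hook 193.0

[-1.6, 0.0, -5.7] [1.1, -2.17, 0.72] | [0.44 0.16 0.23] red 184.0 hook 181.0
[-3.1, 1.1, -11.5] [1.86, -4.76, 0.96] | [0.46 0.17 0.24] red 184.0 hook 165.0
[-4.5, 3.4, -17.1] [2.24, -7.65, 0.68] | [0.48 0.18 0.25] red 183.0 hook 149.0
[-5.9, 6.7, -22.3] [2.22, -10.73, -0.15] | [0.51 0.18 0.27] red 175.0 hook 131.0
[-7.0, 10.9, -27.1] [1.76, -13.88, -1.53] | [0.54 0.17 0.29] red 162.0 hook 116.0

[-0.1, 3.9, -0.7] [1.01, -0.2, -2.08] | [0.56 0.16 0.28] red 145.0 hook 103.0
[-0.0, 7.9, -0.9] [1.84, -0.17, -4.25] | [0.58 0.14 0.28] red 128.0 hook 93.0
[0.1, 11.9, -0.6] [2.5, 0.1, -6.46] | [0.59 0.13 0.27] red 112.0 hook 85.0
[0.2, 15.9, 0.1] [2.99, 0.62, -8.68] | [0.6  0.11 0.26] red 97.0 hook 82.0
[0.5, 19.8, 1.4] [3.32, 1.37, -10.86] | [0.61 0.09 0.25] red 84.0 hook 79.0

[0.1, 3.8, 1.7] [0.9, 0.96, -1.92] | [0.62 0.08 0.23] red 72.0 hook 76.0
[0.3, 7.3, 3.9] [1.62, 2.14, -3.79] | [0.62 0.06 0.22] red 62.0 hook 75.0
[0.5, 10.7, 6.5] [2.18, 3.53, -5.56] | [0.63 0.04 0.2 ] red 55.0 hook 76.0
```

servo_tool:
  deltas:
    - [[-0.4,-3.8,2.9],[1.5,3.3,0.8],8.76]
    - [[-0.7,-8.1,5.1],[2.8,6.2,2.3],8.76]
    - [[-1.1,-12.9,6.3],[3.7,8.8,4.4],8.76]
    - [[-1.5,-17.9,6.7],[4.3,10.7,7.0],8.76]
    - [[-1.8,-23,6.1],[4.5,12.1,10],8.76]

```text
clock: 4.3
tool_pos: [0.4171, 0.0057, 0.2112]
orientation: [-63.2, 65.0, 44.5]
force: [-0.4, -0.3, -0.4]
opening: 0.0876
```

servo_tool:
  deltas:
    - [[-0.9,-5.1,-1.5],[1.3,0.5,3.1],8.76]
    - [[-1.9,-9.9,-4.1],[2.2,0.2,6.4],8.76]
    - [[-3,-14.5,-7.5],[2.8,-0.8,9.8],8.76]
    - [[-4.1,-16.7,-12.7],[3.5,-2.1,11.8],8.76]
    - [[-5,-17.9,-18.3],[3.9,-4,13.4],8.76]

```text
clock: 4.8
tool_pos: [0.4204, 0.154, 0.2176]
orientation: [-59.2, 39.8, 55.8]
force: [-0.8, -0.1, -0.6]
opening: 0.0878
```

servo_tool:
  deltas:
    - [[-1.6,0,-5.7],[1.1,-2.2,0.7],8.76]
    - [[-3.1,1.1,-11.5],[1.9,-4.8,1],8.76]
    - [[-4.5,3.4,-17.1],[2.2,-7.7,0.7],8.76]
    - [[-5.9,6.7,-22.3],[2.2,-10.7,-0.2],8.76]
    - [[-7,10.9,-27.1],[1.8,-13.9,-1.5],8.76]

```text
clock: 5.3
tool_pos: [0.5394, 0.179, 0.2937]
orientation: [-77.9, 18.0, 32.8]
force: [-1.0, 0.6, -1.1]
opening: 0.0876
```

```bash
python3 - <<'E'
from plan import *
o,p,M=now();q0=o['joint_pos'];print(q0.round(1))
t,w=60,0;M2=Rt(t,w);g=tcp([.6825,.035,.168],t,w,.008,.016);pre=g-.08*M2[:,0]
qp=ik2(pre,M2,2,20)
show(jplan([q0,qp],[8]))
E
```

```text
[ -8.1  -8.2 -35.7 -95.3 -38.7   9.6]
[-0.1, 4.0, -0.7] [1.0, -0.15, -2.16] | [0.56 0.16 0.29] red 148.0 hook 103.0
[-0.2, 8.1, -0.9] [1.82, -0.05, -4.41] | [0.58 0.15 0.28] red 131.0 hook 92.0
[-0.1, 12.2, -0.5] [2.46, 0.3, -6.69] | [0.59 0.13 0.27] red 114.0 hook 84.0
[-0.0, 16.3, 0.3] [2.92, 0.9, -8.97] | [0.6  0.11 0.26] red 98.0 hook 81.0
[0.2, 20.2, 1.6] [3.2, 1.75, -11.21] | [0.61 0.09 0.25] red 84.0 hook 78.0

[0.1, 3.8, 1.8] [0.89, 1.07, -1.97] | [0.62 0.08 0.23] red 72.0 hook 75.0
[0.2, 7.5, 4.1] [1.59, 2.37, -3.88] | [0.63 0.06 0.22] red 62.0 hook 74.0
[0.3, 10.8, 6.8] [2.12, 3.88, -5.68] | [0.63 0.04 0.2 ] red 55.0 hook 76.0
```

servo_tool:
  deltas:
    - [[-0.1,4,-0.7],[1,-0.2,-2.2],8.76]
    - [[-0.2,8.1,-0.9],[1.8,0,-4.4],8.76]
    - [[-0.1,12.2,-0.5],[2.5,0.3,-6.7],8.76]
    - [[0,16.3,0.3],[2.9,0.9,-9],8.76]
    - [[0.2,20.2,1.6],[3.2,1.8,-11.2],8.76]

```text
clock: 5.8
tool_pos: [0.6132, 0.1006, 0.2455]
orientation: [-85.1, 22.6, 11.7]
force: [1.7, 0.7, 0.0]
opening: 0.0877
```

servo_tool:
  deltas:
    - [[0.1,3.8,1.8],[0.9,1.1,-2],8.76]
    - [[0.2,7.5,4.1],[1.6,2.4,-3.9],8.76]
    - [[0.3,10.8,6.8],[2.1,3.9,-5.7],8.76]
    - [[0.3,10.8,6.8],[2.1,3.9,-5.7],8.76]

```text
clock: 6.2
tool_pos: [0.6278, 0.0495, 0.1967]
orientation: [-89.9, 29.9, -0.0]
force: [0.8, 1.5, 0.4]
opening: 0.0876
```

```bash
python3 - <<'E'
from plan import *
o,p,M=now();print(o['joint_pos'].round(1),p)
t,w=60,0;M2=Rt(t,w);g=tcp([.6825,.035,.168],t,w,.008,.016)
print('to grasp',rel(p,M,g,M2))
s=snap('wrist','wrist2');W=Cam('wrist2')
w=cv2.imread('pics/wrist2.png')
for z in(.063,.143,.229,.2875): print(z,W.px([.6825,.035,z]).round(1))
print('redpeak',W.px([.627,-.08,.2245]).round(1))
cv2.imwrite('pics/w2.png',cv2.resize(w,(784,588),interpolation=cv2.INTER_CUBIC))
E
```

```text
[ -13.8    2.3  -38.1 -128.6  -15.4   46.6] [0.6277522  0.04951431 0.19669072]
to grasp ([-0.1, -0.0, 0.1], [7.78, -0.25, -0.65])
0.063 [254.  106.1]
0.143 [252.1 199.1]
0.229 [251.3 317.5]
0.2875 [251.8 395.7]
redpeak [ 62.8 304.3]
```

View pics/w2.png

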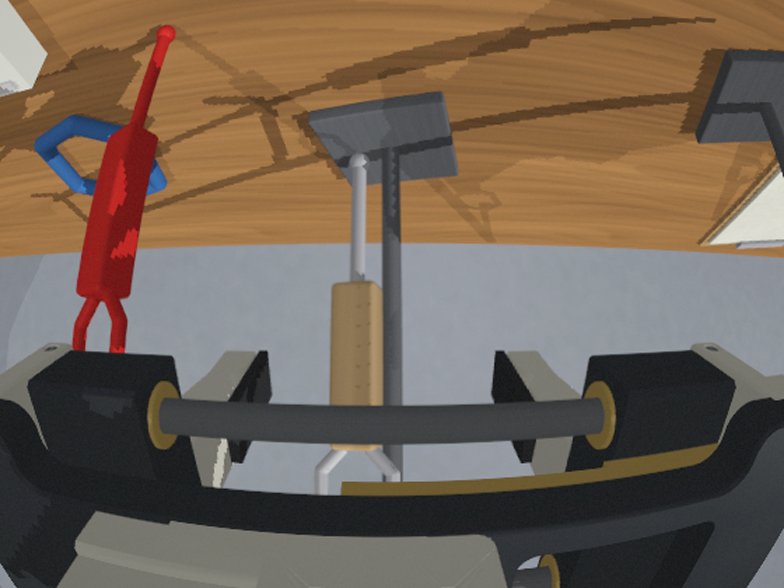

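The wrist view shows the tool between the fingers (nose at (359,157), handle (357,285)-(354,448)), within about 2 px of the prediction. The red decoy is outside the right finger. I'll move in.

servo_tool:
  deltas:
    - [[0,0,0],[2,-0.2,-0.3],8.76]
    - [[0,0,0],[4,-0.2,-0.5],8.76]
    - [[0,0,0],[6,-0.2,-0.5],8.76]
    - [[0,0,0],[7.8,-0.2,-0.5],8.76]
    - [[0,0,0],[7.8,-0.2,-0.5],8.76]

```text
clock: 6.75
tool_pos: [0.6977, 0.0458, 0.1598]
orientation: [-89.7, 29.8, 0.2]
force: [-0.1, 0.5, -0.5]
opening: 0.0878
```

servo_tool:
  deltas:
    - [[0,0,0],[0,0,0],6]
    - [[0,0,0],[0,0,0],4.5]
    - [[0,0,0],[0,0,0],3.5]
    - [[0,0,0],[0,0,0],3]
    - [[0,0,0],[0,0,0],2.6]

```text
clock: 7.25
tool_pos: [0.6976, 0.0459, 0.1605]
orientation: [-89.8, 29.7, 0.2]
force: [-0.6, 0.0, 0.3]
opening: 0.0531
```

servo_tool:
  deltas:
    - [[0,0,0],[0,0,0],2]
    - [[0,0,0],[0,0,0],1.5]
    - [[0,0,0],[0,0,0],1]
    - [[0,0,0],[0,0,0],1]
    - [[0,0,0],[0,0,0],1]

```text
clock: 7.75
tool_pos: [0.6978, 0.0455, 0.1606]
orientation: [-89.7, 29.7, 0.2]
force: [-1.5, -3.0, 1.2]
opening: 0.0265
```

```bash
python3 - <<'E'
from plan import *
o,p,M=now();print(o['joint_pos'].round(1),p,o['force'].round(1),o['opening'])
print('red',boxd(red_pts(),p,M))
s=snap('wrist','wrist3');snap('side','side3')
w=cv2.imread('pics/wrist3.png');a=cv2.imread('pics/side3.png')
im=np.hstack([cv2.resize(w[60:360,110:410],(400,400)),cv2.resize(a[110:240,280:410],(400,400),interpolation=cv2.INTER_CUBIC)])
cv2.imwrite('pics/w3.png',im)
E
```

```text
[ -17.3   13.7  -37.8 -142.4  -25.3   63.8] [0.69779676 0.0454977  0.16063814] [-1.5 -3.   1.2] 0.026544488533593497
red 0.01233585169746107
```

View pics/w3.png

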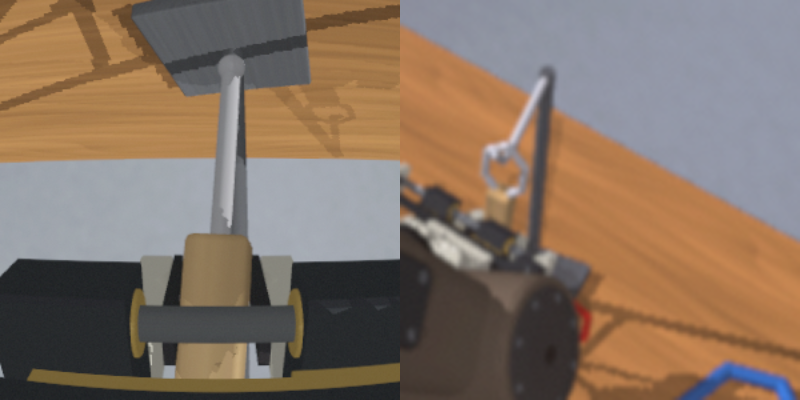

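The tool is between the pads, with the nose at (232,68) swung slightly to the left and the opening at 26.5 mm. I'll let the grip settle.

servo_tool:
  deltas:
    - [[0,0,0],[0,0,0],0.5]
    - [[0,0,0],[0,0,0],0.5]
    - [[0,0,0],[0,0,0],0.5]
    - [[0,0,0],[0,0,0],0.5]
    - [[0,0,0],[0,0,0],0.5]

```text
clock: 8.35
tool_pos: [0.6978, 0.0456, 0.1606]
orientation: [-89.7, 29.7, 0.2]
force: [-0.9, -2.7, 0.3]
opening: 0.0265
```

```bash
python3 - <<'E'
from plan import *
o,p,M=now();print(o['joint_pos'].round(1),p,o['force'].round(1),o['opening'])
W=None
c,s=np.cos(np.radians(14)),np.sin(np.radians(14))
u=p+[0,0,.034];f=u+np.array([-c,-s,0])*.06;up=f+[0,0,.03]
print(rel(p,M,u,M),rel(u,M,f,M))
for x in(u,f):
    q=ik(x,M,P,o['joint_pos']);print(q[0].round(0),q[1])
E
```

```text
[ -17.3   13.7  -37.8 -142.4  -25.3   63.8] [0.69778579 0.04557941 0.16064252] [-0.9 -2.7  0.3] 0.026540952801873054
([0.0, 0.0, 0.0], [-1.68, -2.95, 0.01]) ([0.0, 0.0, 0.0], [-5.06, 2.88, -1.44])
[ -13.    9.  -33. -135.  -17.   52.] 4.1723953895423914e-13
[ -15.    4.  -37. -127.  -17.   46.] 6.048841215119507e-14
```

servo_tool:
  deltas:
    - [[0,0,0],[-0.4,-0.7,0],0.5]
    - [[0,0,0],[-0.8,-1.4,0],0.5]
    - [[0,0,0],[-1.2,-2.1,0],0.5]
    - [[0,0,0],[-1.6,-2.8,0],0.5]
    - [[0,0,0],[-1.6,-2.8,0],0.5]

```text
clock: 8.85
tool_pos: [0.6981, 0.0461, 0.1943]
orientation: [-89.8, 29.6, 0.3]
force: [1.1, 0.1, -1.4]
opening: 0.0239
```

```bash
python3 - <<'E'
from plan import *
o,p,M=now();print(o['joint_pos'].round(1),p,o['force'].round(1),o['opening'])
snap('side','side4');snap('wrist','wrist4')
w=cv2.imread('pics/wrist4.png');a=cv2.imread('pics/side4.png')
im=np.hstack([cv2.resize(w[60:360,110:410],(400,400)),cv2.resize(a[130:190,280:340],(400,400),interpolation=cv2.INTER_CUBIC)])
cv2.imwrite('pics/w4.png',im)
E
```

```text
[ -13.3    8.9  -32.1 -131.9  -15.9   49.7] [0.69813759 0.04613562 0.19430043] [ 1.1  0.1 -1.4] 0.0239304096990082
```

View pics/w4.png

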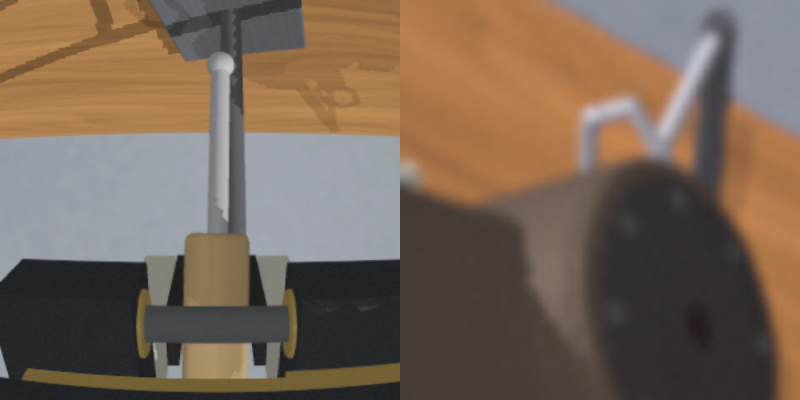

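The loop is lifted clear of the bar and the handle now sits flush in the pads (23.9 mm). Before pulling forward I'll check the clearances to the decoy and re-centre.

```bash
python3 - <<'E'
from plan import *
o,p,M=now();rp=red_pts()
ax=p-.016*M[:,0];print('axis',ax)
c,s=np.cos(np.radians(14)),np.sin(np.radians(14))
def lat(a): d=a-np.array([.6825,.0355,0]);return -s*d[0]+c*d[1], c*d[0]+s*d[1]
for m in([0,0,0],[0,-.003,.001],[-.01,-.007,.001],[-.02,-.010,.001],[-.03,-.0125,.001],[-.045,-.016,.003],[-.07,-.018,.01],[-.07,-.018,.05]):
    m=np.array(m);print(m,'lat,x',np.round(np.array(lat(ax+m))*1000,1),'red',round(1000*boxd(rp,p+m,M),1),rel(p,M,p+m,M)[1])
E
```

```text
axis [0.68350757 0.04616053 0.20047298]
[0 0 0] lat,x [10.1  3.6] red 13.1 [0.0, 0.0, 0.0]
[ 0.    -0.003  0.001] lat,x [7.2 2.8] red 10.1 [-0.05, -0.09, -0.3]
[-0.01  -0.007  0.001] lat,x [ 5.7 -7.8] red 6.1 [-0.92, 0.41, -0.7]
[-0.02  -0.01   0.001] lat,x [  5.2 -18.3] red 7.4 [-1.79, 0.9, -0.99]
[-0.03   -0.0125  0.001 ] lat,x [  5.2 -28.6] red 15.5 [-2.66, 1.4, -1.24]
[-0.045 -0.016  0.003] lat,x [  5.5 -44. ] red 29.4 [-4.06, 1.97, -1.59]
[-0.07  -0.018  0.01 ] lat,x [  9.6 -68.7] red 54.6 [-6.58, 2.6, -1.78]
[-0.07  -0.018  0.05 ] lat,x [  9.6 -68.7] red 74.4 [-8.57, -0.87, -1.76]
```

servo_tool:
  deltas:
    - [[0,0,0],[-0.5,0.2,-0.4],0.5]
    - [[0,0,0],[-1.0,0.4,-0.55],0.5]
    - [[0,0,0],[-1.8,0.9,-0.85],0.5]
    - [[0,0,0],[-2.7,1.4,-1.1],0.5]
    - [[0,0,0],[-3.4,1.8,-1.3],0.5]

```text
clock: 9.45
tool_pos: [0.6577, 0.0329, 0.1933]
orientation: [-89.8, 29.8, 0.3]
force: [0.2, 0.7, -0.8]
opening: 0.0237
```

servo_tool:
  deltas:
    - [[0,0,0],[-1,0.4,-0.2],0.5]
    - [[0,0,0],[-2,0.7,-0.3],0.5]
    - [[0,0,0],[-3,0.8,-0.4],0.5]
    - [[0,0,0],[-3.5,0.5,-0.4],0.5]
    - [[0,0,0],[-3.5,0.5,-0.4],0.5]

```text
clock: 9.95
tool_pos: [0.6247, 0.029, 0.2079]
orientation: [-89.8, 29.6, 0.3]
force: [0.1, 0.2, -0.9]
opening: 0.0239
```

```bash
python3 - <<'E'
from plan import *
o,p,M=now();print(o['joint_pos'].round(1),p,o['force'].round(1),o['opening'])
s=snap('wrist','wrist5');W=Cam('wrist5')
w=cv2.imread('pics/wrist5.png')
snap('side','side5');snap('top','top5')
a=cv2.imread('pics/side5.png');b=cv2.imread('pics/top5.png')
im=np.zeros((600,800,3),np.uint8)
im[:,:400]=cv2.resize(w[30:330,160:360],(400,600))
im[:300,400:]=cv2.resize(a[120:240,260:420],(400,300),interpolation=cv2.INTER_CUBIC)
im[300:,400:]=cv2.resize(b[120:240,240:400],(400,300),interpolation=cv2.INTER_CUBIC)
cv2.imwrite('pics/w5.png',im)
E
```

```text
[ -10.5    0.2  -34.2 -114.9  -10.3   30.4] [0.62466707 0.0290457  0.20790395] [ 0.1  0.2 -0.9] 0.023891544090741096
```

View pics/w5.png

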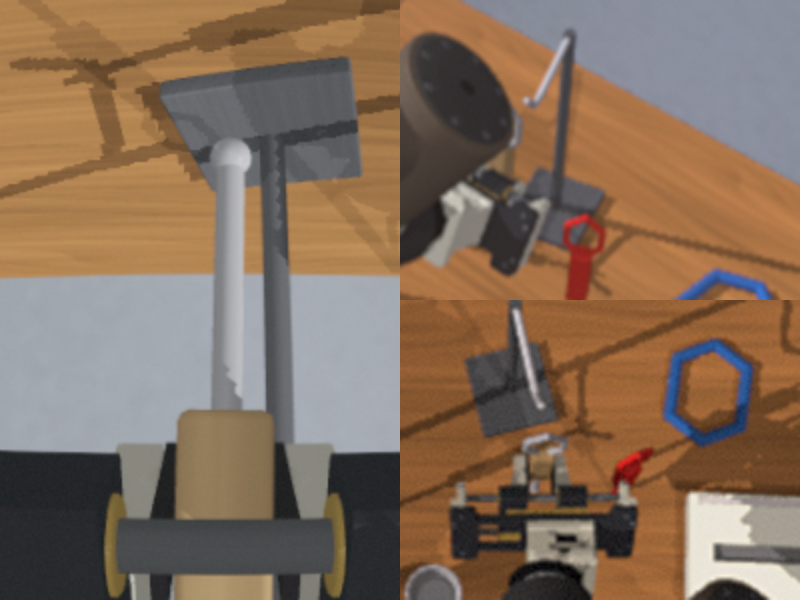

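The tool is off the hook, the red decoy is undisturbed, and the nose shows at crop (230,157). Next I'll compute where the nose sits in the hand and the move to the panel.

```bash
cat >> k.py <<'E'
def noseH(pix,cam,p,M,d):   # nose-ball centre in tool frame from pixel + distance from grip point
    r=M.T@cam.ray(pix);r/=np.linalg.norm(r);o=M.T@(cam.o-p);g=np.array([-.016,0,0])
    b=r@(o-g);c=(o-g)@(o-g)-d*d;disc=b*b-c
    return [o+(-b+sg*np.sqrt(max(disc,0)))*r for sg in(1,-1)],disc
E
python3 - <<'E'
from k import *
o,p,M=now();W=Cam('wrist5')
nw=p-.016*M[:,0]+[0,0,-.0996];print('pred nose px',W.px(nw),'obs',(275,108.5), 'handle bottom',W.px(p-.016*M[:,0]+[0,0,-.0256]),(273,234.))
print('pred tool frame',M.T@(nw-p))
print(noseH((275,108.5),W,p,M,.0996))
# cam pose in tool frame at both snapshots
for n in('wrist0','wrist5'):pass
E
```

```text
pred nose px [271.46218615 101.77570825] obs (275, 108.5) handle bottom [271.78277387 227.75269146] (273, 234.0)
pred tool frame [ 0.03342475  0.08647101 -0.00034265]
([array([0.03954629, 0.08265355, 0.001778  ]), array([-0.07594763,  0.07953594,  0.00068994])], np.float64(0.003337437311204214))
```

```bash
python3 - <<'E'
from k import *
o,p,M=now();W=Cam('wrist5')
Z=lambda a:R.from_rotvec(np.radians(a)*M[:,2]).as_matrix()
def pts(sl,pit,dx=0,roll=0):
    g=p-(.016)*M[:,0]+dx*M[:,0]; B=R.from_rotvec(np.radians(pit)*M[:,2]).as_matrix()@R.from_rotvec(np.radians(roll)*np.array([1,0,0])).as_matrix()
    f=lambda q:g+B@(np.array(q)-[0,0,.1056-sl])
    return [f([0,0,.006]),f([-.01,0,.08])]
for sl in(0,.002,.004):
    for pit in(-3,0,3):
        print(sl,pit,[W.px(q).round(1) for q in pts(sl,pit)])
print('obs nose (275,108.5) edge (272.5,~235)')
w=cv2.imread('pics/wrist5.png');print(w[222:246,268].sum(1), [w[222:246:4,268].tolist()])
E
```

```text
0 -3 [array([271.5, 106.6]), array([271.9, 223.6])]
0 0 [array([271.5, 101.8]), array([271.9, 224. ])]
0 3 [array([271.5,  97.1]), array([271.9, 224.6])]
0.002 -3 [array([271.5, 109.3]), array([271.9, 227.6])]
0.002 0 [array([271.5, 104.6]), array([271.9, 228.1])]
0.002 3 [array([271.5, 100.1]), array([271.9, 228.8])]
0.004 -3 [array([271.5, 112.1]), array([271.9, 231.7])]
0.004 0 [array([271.5, 107.5]), array([271.9, 232.3])]
0.004 3 [array([271.5, 103.2]), array([271.9, 233. ])]
obs nose (275,108.5) edge (272.5,~235)
[385 389 385 384 387 389 388 386 383 387 387 389 374 313 327 335 340 352
 354 352 357 351 358 356] [[[131, 127, 127], [131, 129, 127], [130, 127, 126], [123, 124, 127], [84, 117, 139], [90, 123, 144]]]
```

Pixel evidence gives a 5 mm slide and about 0° pitch, so the nose is about 100.6 mm below the grip point. Planning the transfer to the panel start.

```bash
cat >> plan.py <<'E'
NO=np.array([.0343,.0871,.002])
def tcpn(n,t=60,w=0): M=Rt(t,w);return np.array(n)-M@NO,M
C,Sn=np.cos(np.radians(-2.8)),np.sin(np.radians(-2.8))
def pan(x,y,z): return np.array([.5399+C*x-Sn*y,-.2811+Sn*x+C*y,z])
def show2(Q,every=5):
    rp=red_pts();H=[fk(q,P) for q in Q]
    for i in range(0,len(Q)-1,every):
        p,W=H[i];M=W.as_matrix()
        for j in range(i+1,min(i+every,len(Q)-1)+1):
            x,MM=H[j][0],H[j][1].as_matrix();r,s=rel(p,M,x,MM)
            g=np.array([-.016,0,0]);u=(g-NO)/np.linalg.norm(g-NO)
            tp=np.array([x+MM@(NO+u*k) for k in np.linspace(0,.228,12)]+[x+MM@np.array([a,b,c]) for a in(0,-.03) for b in(-.01,.01) for c in(-.035,.035)])
            d=np.linalg.norm(rp[:,None]-tp[None],axis=2).min()
            print(r,s,'| nose',(x+MM@NO).round(3),'red body/tool',(1000*boxd(rp,x,MM)).round(),(1000*d).round())
        print()
E
python3 - <<'E'
from plan import *
o,p,M=now();q0=o['joint_pos']
a,Ma=tcpn(pan(0,.068,.055));qa=ik2(a,Ma,2,20);print(q0.round(0),qa.round(0),a)
m=q0*.6+qa*.4;m[1]-=9;m[2]-=6
show2(jplan([q0,m,qa],[5,6]))
E
```

```text
[ -11.    0.  -34. -115.  -10.   31.] [-45.  10. -33. -95. -38.  33.] [ 0.55706711 -0.21518118  0.14758081]
[-0.4, 0.3, -0.8] [-0.99, 0.32, -1.84] | nose [0.603 0.005 0.118] red body/tool 70.0 33.0
[-0.8, 0.7, -1.5] [-2.06, 0.73, -3.54] | nose [ 0.592 -0.012  0.12 ] red body/tool 81.0 23.0
[-1.2, 1.0, -2.1] [-3.19, 1.22, -5.11] | nose [ 0.581 -0.029  0.121] red body/tool 93.0 27.0
[-1.7, 1.3, -2.6] [-4.36, 1.79, -6.54] | nose [ 0.569 -0.044  0.122] red body/tool 105.0 41.0
[-2.1, 1.6, -3.1] [-5.59, 2.44, -7.82] | nose [ 0.556 -0.058  0.122] red body/tool 117.0 57.0

[-0.0, 0.0, 0.6] [0.96, 0.72, -2.6] | nose [ 0.561 -0.084  0.112] red body/tool 107.0 46.0
[0.1, -0.1, 1.2] [1.72, 1.63, -5.22] | nose [ 0.562 -0.111  0.102] red body/tool 99.0 41.0
[0.3, -0.3, 1.8] [2.29, 2.72, -7.86] | nose [ 0.561 -0.137  0.091] red body/tool 93.0 50.0
[0.7, -0.5, 2.3] [2.64, 3.97, -10.49] | nose [ 0.558 -0.163  0.079] red body/tool 91.0 61.0
[1.3, -0.9, 2.9] [2.78, 5.38, -13.09] | nose [ 0.552 -0.189  0.067] red body/tool 97.0 80.0

[0.7, -0.4, 0.5] [-0.05, 1.5, -2.57] | nose [ 0.543 -0.213  0.055] red body/tool 113.0 105.0
```

```bash
python3 - <<'E'
from plan import *
o,p,M=now();q0=o['joint_pos']
for d,w in((.03,0),(.045,0),(.06,0),(.06,8)):
    q,e=ik(p-[d,-.005,0],Rt(60,w),P,q0);print(d,w,q.round(0),round(e,3))
q1,e=ik(p-[.045,-.005,0],Rt(60.4,4),P,q0);print(q1.round(0),e)
a,Ma=tcpn(pan(0,.068,.055));qa=ik2(a,Ma,2,20)
show2(jplan([q0,q1,qa],[4,8]),4)
E
```

```text
0.03 0 [ -11.   -2.  -38. -118.  -11.   34.] 0.0
0.045 0 [ -10.   -4.  -39. -117.  -10.   32.] 0.0
0.06 0 [ -10.   -6.  -40. -115.   -9.   30.] 0.0
0.06 8 [ -5.  -5. -37. -95. -12.  12.] 0.0
[  -9.   -4.  -37. -107.  -11.   23.] 7.51089672136511e-14
[-0.5, -0.8, -0.1] [-0.96, 0.61, 0.35] | nose [0.6   0.028 0.116] red body/tool 68.0 55.0
[-1.0, -1.6, -0.1] [-1.91, 1.22, 0.66] | nose [0.589 0.031 0.115] red body/tool 76.0 59.0
[-1.6, -2.4, -0.1] [-2.86, 1.85, 0.94] | nose [0.578 0.033 0.114] red body/tool 84.0 64.0
[-2.1, -3.2, -0.1] [-3.79, 2.48, 1.19] | nose [0.566 0.035 0.114] red body/tool 92.0 71.0

[-0.1, 0.6, 0.2] [0.8, 0.36, -3.13] | nose [0.574 0.004 0.107] red body/tool 84.0 40.0
[-0.1, 1.2, 0.3] [1.36, 0.89, -6.3] | nose [ 0.578 -0.028  0.099] red body/tool 79.0 19.0
[-0.1, 1.7, 0.5] [1.68, 1.58, -9.49] | nose [ 0.579 -0.06   0.092] red body/tool 75.0 32.0
[0.1, 2.2, 0.6] [1.74, 2.42, -12.67] | nose [ 0.578 -0.092  0.084] red body/tool 74.0 23.0

[0.3, 0.4, 0.1] [-0.07, 0.97, -3.15] | nose [ 0.573 -0.124  0.077] red body/tool 75.0 27.0
[0.7, 0.7, 0.1] [-0.39, 2.08, -6.23] | nose [ 0.566 -0.154  0.069] red body/tool 79.0 47.0
[1.2, 1.0, 0.0] [-0.97, 3.31, -9.24] | nose [ 0.556 -0.184  0.062] red body/tool 90.0 74.0
[1.9, 1.3, -0.2] [-1.81, 4.65, -12.13] | nose [ 0.543 -0.213  0.055] red body/tool 113.0 105.0
```

```bash
python3 - <<'E'
from plan import *
o,p,M=now();q=o['joint_pos']
a,Ma=tcpn(pan(0,.068,.055));m=np.array([.555,.029,.205])
Q=[q]
for k in range(1,5):
    q,e=ik(p+(m-p)*k/4,Rt(60,4*k/4),P,q);Q.append(q);print(q.round(0),round(e,3))
for k in range(1,9):
    q,e=ik(m+(a-m)*k/8,Rt(60,4-4*k/8),P,q);Q.append(q);print(q.round(0),round(e,3))
show2(Q,4)
E
```

```text
[ -10.   -1.  -36. -114.  -10.   30.] 0.0
[  -9.   -3.  -37. -109.  -10.   25.] 0.0
[  -7.   -5.  -38. -105.   -9.   21.] 0.0
[  -6.   -6.  -39. -101.   -9.   16.] 0.0
[ -13.   -5.  -39. -101.  -14.   19.] 0.0
[ -19.   -4.  -39. -100.  -19.   22.] 0.0
[ -25.   -2.  -39. -100.  -24.   25.] 0.0
[-30.   0. -38. -99. -28.  27.] 0.0
[-35.   3. -37. -98. -31.  29.] 0.0
[-39.   5. -36. -97. -34.  31.] 0.0
[-42.   8. -35. -96. -36.  32.] 0.0
[-45.  10. -33. -95. -38.  33.] 0.0
[-0.6, -0.6, 0.3] [-1.38, 1.14, 0.68] | nose [0.593 0.031 0.113] red body/tool 73.0 58.0
[-1.1, -1.5, 0.3] [-2.88, 2.03, 0.68] | nose [0.576 0.031 0.113] red body/tool 86.0 62.0
[-1.6, -2.3, 0.3] [-4.38, 2.92, 0.68] | nose [0.558 0.03  0.113] red body/tool 99.0 70.0
[-2.1, -3.2, 0.3] [-5.87, 3.82, 0.69] | nose [0.541 0.03  0.112] red body/tool 113.0 80.0

[0.2, 0.4, 0.0] [0.2, 0.72, -3.05] | nose [ 0.541 -0.     0.105] red body/tool 111.0 61.0
[0.5, 0.9, 0.0] [0.39, 1.43, -6.09] | nose [ 0.542 -0.031  0.098] red body/tool 110.0 55.0
[0.7, 1.3, 0.0] [0.59, 2.15, -9.14] | nose [ 0.542 -0.061  0.091] red body/tool 108.0 61.0
[1.0, 1.7, 0.0] [0.79, 2.86, -12.19] | nose [ 0.542 -0.092  0.084] red body/tool 106.0 58.0

[0.3, 0.4, -0.0] [0.29, 0.66, -3.05] | nose [ 0.542 -0.122  0.077] red body/tool 104.0 55.0
[0.5, 0.9, -0.0] [0.58, 1.32, -6.1] | nose [ 0.543 -0.152  0.069] red body/tool 102.0 68.0
[0.8, 1.3, -0.0] [0.87, 1.99, -9.15] | nose [ 0.543 -0.183  0.062] red body/tool 103.0 83.0
[1.0, 1.7, -0.0] [1.16, 2.65, -12.21] | nose [ 0.543 -0.213  0.055] red body/tool 113.0 105.0
```

servo_tool:
  deltas:
    - [[-0.6,-0.6,0.3],[-1.4,1.1,0.7],0.5]
    - [[-1.1,-1.5,0.3],[-2.9,2,0.7],0.5]
    - [[-1.6,-2.3,0.3],[-4.4,2.9,0.7],0.5]
    - [[-2.1,-3.2,0.3],[-5.9,3.8,0.7],0.5]

```text
clock: 10.5
tool_pos: [0.5531, 0.0358, 0.2015]
orientation: [-90.0, 30.1, 4.1]
force: [-0.9, 0.7, -1.2]
opening: 0.024
```

servo_tool:
  deltas:
    - [[0.2,0.4,0],[0.2,0.7,-3],0.5]
    - [[0.5,0.9,0],[0.4,1.4,-6],0.5]
    - [[0.7,1.3,0],[0.6,2.1,-9],0.5]
    - [[1,1.7,0],[0.8,2.8,-12.1],0.5]

```text
clock: 10.9
tool_pos: [0.5538, -0.0858, 0.1729]
orientation: [-90.0, 30.1, 2.1]
force: [1.8, -0.4, -0.8]
opening: 0.0241
```

servo_tool:
  deltas:
    - [[0.3,0.4,0],[0.3,0.6,-3],0.5]
    - [[0.5,0.9,0],[0.6,1.3,-6],0.5]
    - [[0.8,1.3,0],[0.9,2,-9.1],0.5]
    - [[1,1.7,0],[1.2,2.6,-12.1],0.5]
    - [[1,1.7,0],[1.2,2.6,-12.1],0.5]

```text
clock: 11.4
tool_pos: [0.555, -0.2098, 0.1425]
orientation: [-89.9, 30.3, 0.0]
force: [-0.1, 0.7, -2.4]
opening: 0.0238
```

```bash
python3 - <<'E'
from plan import *
o,p,M=now();print(o['joint_pos'].round(1),p,o['force'].round(2),o['opening'],'nose',p+M@NO)
for n in('wrist','side'):snap(n,n+'6')
W=Cam('wrist6');S=Cam('side6')
n=p+M@NO+[0,0,.006]
print('pred nose',W.px(n),S.px(n),'start pts',W.px(pan(0,.08,.03)),S.px(pan(0,.08,.03)))
w=cv2.imread('pics/wrist6.png');a=cv2.imread('pics/side6.png')
u=S.px(n).astype(int)
im=np.hstack([cv2.resize(w[20:220,180:380],(400,400),interpolation=cv2.INTER_CUBIC),cv2.resize(a[u[1]-40:u[1]+40,u[0]-40:u[0]+40],(400,400),interpolation=cv2.INTER_CUBIC)])
print(u-40)
cv2.imwrite('pics/w6.png',im)
E
```

```text
[-45.5  10.1 -33.5 -94.8 -38.3  33.2] [ 0.55503175 -0.20978337  0.14249393] [-0.06  0.66 -2.45] 0.023824338407174853 nose [ 0.54077844 -0.20762431  0.04997863]
pred nose [275.31688385 111.84376938] [348.4615472  289.29104878] start pts [285.39339873  79.44378008] [346.18796701 291.67805294]
[308 249]
```

View pics/w6.png

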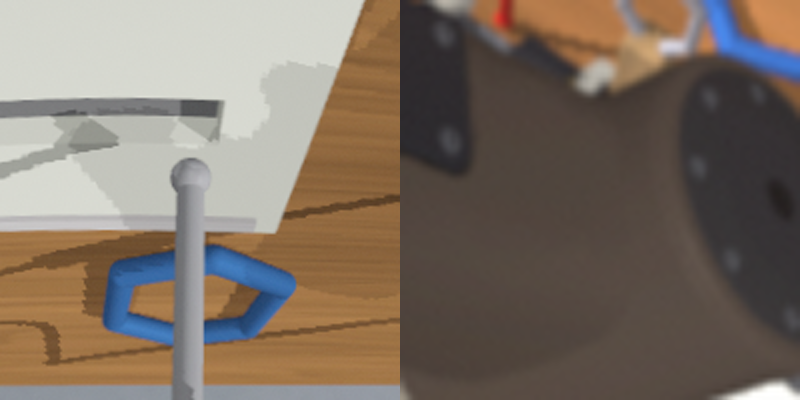

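```bash
python3 - <<'E'
from plan import *
W=Cam('wrist6');f=lambda u,v:(180+u/2,20+v/2)
for n,u in(('end -x',(222,100)),('end +x',(217,143)),('left-edge -x',(0,102)),('left +x',(0,146)),('panel +x+y corner',(275,232)),('left +x panel edge',(0,216))):
    print(n,W.atz(f(*u),.03).round(4))
print('model', pan(-.012,.08,.03).round(4),pan(.012,.08,.03).round(4),pan(.075,.11,.03).round(4))
for z in(.050,.054,.058): print('nose ray at z',z,W.atz(f(190,176),z).round(4))
o,p,M=now();print('model nose ctr',p+M@NO+[0,0,.006])
E
```

```text
end -x [ 0.5341 -0.1982  0.03  ]
end +x [ 0.5572 -0.1987  0.03  ]
left-edge -x [ 0.5315 -0.2648  0.03  ]
left +x [ 0.5551 -0.2707  0.03  ]
panel +x+y corner [ 0.6217 -0.1714  0.03  ]
left +x panel edge [ 0.6043 -0.2835  0.03  ]
model [ 0.5318 -0.2006  0.03  ] [ 0.5558 -0.2018  0.03  ] [ 0.6202 -0.1749  0.03  ]
nose ray at z 0.05 [ 0.5461 -0.2077  0.05  ]
nose ray at z 0.054 [ 0.5397 -0.2078  0.054 ]
nose ray at z 0.058 [ 0.5333 -0.2079  0.058 ]
model nose ctr [ 0.540734   -0.20487237  0.05675567]
```

```bash
cat >> plan.py <<'E'
OFF=np.array([.003,.0028,0])
def to(n,M2=None):
    o,p,M=now();M2=Rt(60,0);return rel(p,M,np.array(n)-M2@NO,M2)
def favg(k=6):
    from plant import ctrl
    F=[]
    for i in range(k): ctrl.snapshot('wrist');F.append(ctrl.get_obs()['force'])
    return np.mean(F,0).round(2),np.std(F,0).round(2)
E
python3 - <<'E'
from plan import *
print(favg());o,p,M=now();print('nose',(p+M@NO).round(4))
print(to(pan(0,.068,.036)+OFF))
E
```

```text
(array([ 0.25,  0.29, -1.18]), array([0.52, 0.46, 0.38]))
nose [ 0.5416 -0.2039  0.0522]
([0.1, 0.2, -0.1], [1.2, 1.18, -0.65])
```

servo_tool:
  deltas:
    - [[0,0,0],[0.4,0.4,-0.3],0.5]
    - [[0.1,0.2,0],[0.8,0.8,-0.65],0.5]
    - [[0.1,0.2,0],[1.2,1.2,-0.65],0.5]
    - [[0.1,0.2,0],[1.2,1.2,-0.65],0.5]
    - [[0.1,0.2,0],[1.2,1.2,-0.65],0.5]

```text
clock: 12.3
tool_pos: [0.5598, -0.2125, 0.1276]
orientation: [-89.9, 30.2, -0.0]
force: [0.6, 0.3, -2.1]
opening: 0.024
```

```bash
python3 - <<'E'
from plan import *
print(favg(4));o,p,M=now();print('nose',(p+M@NO).round(4))
print(to(pan(0,.068,.026)+OFF))
s=snap('wrist','wrist7');w=cv2.imread('pics/wrist7.png')
cv2.imwrite('pics/w7.png',cv2.resize(w[40:160,220:340],(600,600),interpolation=cv2.INTER_CUBIC))
E
```

```text
(array([-0.29,  0.36, -1.44]), array([0.49, 0.37, 0.59]))
nose [ 0.546  -0.2104  0.036 ]
([-0.0, -0.0, -0.1], [0.5, 0.86, -0.0])
```

View pics/w7.png

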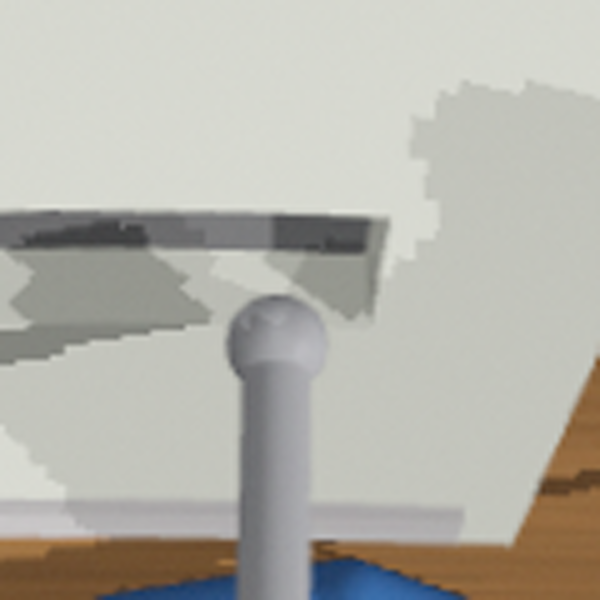

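```bash
python3 - <<'E'
from plan import *
W=Cam('wrist7');f=lambda u,v:(220+u/5,40+v/5)
o,p,M=now()
print('model nose ctr',p+M@NO+[0,0,.006],'px',(W.px(p+M@NO+[0,0,.006])-[220,40])*5)
for z in(.036,.039,.042):print(z,W.atz(f(278,345),z).round(4))
print('-x edge',W.atz(f(278,213),.03).round(4),'+x edge',W.atz(f(330,322),.03).round(4),'end',W.atz(f(388,218),.03).round(4),W.atz(f(375,322),.03).round(4))
e=W.atz(f(278,213),.03)
# floor/+x wall boundary at row 250 -> floor depth if wall x known
xw=W.atz(f(330,322),.03)[0]
d=W.ray(f(300,250));print('depth z at wall',W.o[2]+d[2]*(xw-W.o[0])/d[0])
E
```

```text
model nose ctr [ 0.54607936 -0.21039312  0.04204858] px [276.40817502 360.01481579]
0.036 [ 0.5525 -0.2101  0.036 ]
0.039 [ 0.5477 -0.2102  0.039 ]
0.042 [ 0.5428 -0.2102  0.042 ]
-x edge [ 0.5335 -0.2103  0.03  ] +x edge [ 0.5567 -0.2036  0.03  ] end [ 0.5343 -0.1979  0.03  ] [ 0.5565 -0.198   0.03  ]
depth z at wall 0.0189437467372226
```

The groove spans x 0.5335–0.5567 with the nose centred over it, 12 mm from its end, and the floor looks to be about 11 mm deep. I'll lower it and feel for the strip.

servo_tool:
  deltas:
    - [[0,0,0],[0.1,0.17,0],0.5]
    - [[0,0,0],[0.2,0.35,0],0.5]
    - [[0,0,0],[0.3,0.52,0],0.5]
    - [[0,0,0],[0.4,0.69,0],0.5]
    - [[0,0,0],[0.45,0.78,0],0.5]

```text
clock: 13.05
tool_pos: [0.5599, -0.2124, 0.1192]
orientation: [-90.0, 30.1, -0.0]
force: [-0.6, -0.7, -2.3]
opening: 0.0236
```

servo_tool:
  deltas:
    - [[0,0,0],[0.05,0.09,0],0.5]
    - [[0,0,0],[0.1,0.17,0],0.5]
    - [[0,0,0],[0.1,0.17,0],0.5]

```text
clock: 13.35
tool_pos: [0.5599, -0.2124, 0.117]
orientation: [-90.0, 30.1, -0.0]
force: [-0.5, 0.0, -0.6]
opening: 0.0236
```

servo_tool:
  deltas:
    - [[0,0,0],[0.05,0.09,0],0.5]
    - [[0,0,0],[0.1,0.17,0],0.5]
    - [[0,0,0],[0.1,0.17,0],0.5]

```text
clock: 13.65
tool_pos: [0.5599, -0.2124, 0.1149]
orientation: [-90.0, 30.1, -0.0]
force: [0.5, 0.8, -2.0]
opening: 0.0242
```

```bash
python3 - <<'E'
from plan import *
print(favg(4));o,p,M=now();print('nose',(p+M@NO).round(4))
E
```

```text
(array([-0.5 ,  0.06, -1.61]), array([0.42, 0.49, 0.59]))
nose [ 0.5459 -0.2104  0.0225]
```

servo_tool:
  deltas:
    - [[0,0,0],[0.05,0.09,0],0.5]
    - [[0,0,0],[0.05,0.09,0],0.5]
    - [[0,0,0],[0.05,0.09,0],0.5]

```text
clock: 14.15
tool_pos: [0.5599, -0.2124, 0.114]
orientation: [-90.0, 30.1, -0.0]
force: [0.1, 0.2, -1.0]
opening: 0.0238
```

servo_tool:
  deltas:
    - [[0,0,0],[0.05,0.09,0],0.5]
    - [[0,0,0],[0.05,0.09,0],0.5]
    - [[0,0,0],[0.05,0.09,0],0.5]

```text
clock: 14.45
tool_pos: [0.5601, -0.2125, 0.1132]
orientation: [-90.0, 30.1, -0.0]
force: [-0.8, -0.1, 0.5]
opening: 0.0243
```

```bash
python3 - <<'E'
from plan import *
print(favg(4));o,p,M=now();print('nose',(p+M@NO).round(4))
E
```

```text
(array([-0.23, -0.24,  0.97]), array([0.69, 0.36, 0.2 ]))
nose [ 0.546  -0.2104  0.0206]
```

Contact felt: Fz rose about 2.4 N above the free-air value, at a nose height of about 20.6 mm. I'll press slightly more and start the stroke.

servo_tool:
  deltas:
    - [[0,0,0],[0.02,0.03,0],0.5]
    - [[0,0,0],[0.02,0.03,0],0.5]
    - [[0,0,0],[0.02,0.03,0],0.5]

```text
clock: 14.95
tool_pos: [0.5601, -0.2125, 0.113]
orientation: [-90.0, 30.1, -0.0]
force: [-0.2, 0.6, 2.2]
opening: 0.0239
```

servo_tool:
  deltas:
    - [[0,0,0],[-0.01,0,-0.2],0.5]
    - [[0,0,0],[-0.02,0.01,-0.4],0.5]
    - [[0,0,0],[-0.03,0.01,-0.6],0.5]
    - [[0,0,0],[-0.03,0.02,-0.8],0.5]
    - [[0,0,0],[-0.04,0.02,-1.0],0.5]

```text
clock: 15.45
tool_pos: [0.5597, -0.2225, 0.113]
orientation: [-90.0, 30.1, -0.0]
force: [0.1, 0.6, 1.9]
opening: 0.0241
```

```bash
python3 - <<'E'
from plan import *
print(favg(4));o,p,M=now();print('nose',(p+M@NO).round(4),p.round(4))
E
```

```text
(array([-0.53,  0.83,  1.69]), array([0.26, 0.79, 0.2 ]))
nose [ 0.5457 -0.2208  0.0204] [ 0.5596 -0.2228  0.113 ]
```

servo_tool:
  deltas:
    - [[0,0,0],[0,0.02,-0.2],0.5]
    - [[0,0,0],[-0.01,0.03,-0.4],0.5]
    - [[0,0,0],[-0.02,0.03,-0.6],0.5]
    - [[0,0,0],[-0.02,0.04,-0.8],0.5]
    - [[0,0,0],[-0.03,0.04,-1.0],0.5]

```text
clock: 16.15
tool_pos: [0.5592, -0.2328, 0.1128]
orientation: [-90.0, 30.1, -0.0]
force: [0.2, 2.9, 2.8]
opening: 0.0243
```

servo_tool:
  deltas:
    - [[0,0,0],[-0.01,0.01,-0.2],0.5]
    - [[0,0,0],[-0.02,0.01,-0.4],0.5]
    - [[0,0,0],[-0.02,0.02,-0.6],0.5]
    - [[0,0,0],[-0.03,0.02,-0.8],0.5]
    - [[0,0,0],[-0.04,0.03,-1.0],0.5]

```text
clock: 16.65
tool_pos: [0.5587, -0.243, 0.1128]
orientation: [-90.0, 30.1, -0.0]
force: [-0.2, 2.2, 4.3]
opening: 0.0238
```

```bash
python3 - <<'E'
from plan import *
print(favg(3));o,p,M=now();print('nose',(p+M@NO).round(4),p.round(4))
E
```

```text
(array([-0.46,  2.11,  2.97]), array([0.35, 0.29, 0.35]))
nose [ 0.5447 -0.2414  0.0202] [ 0.5587 -0.2433  0.1128]
```

servo_tool:
  deltas:
    - [[0,0,0],[-0.01,0.01,-0.2],0.5]
    - [[0,0,0],[-0.02,0.01,-0.4],0.5]
    - [[0,0,0],[-0.03,0.01,-0.6],0.5]
    - [[0,0,0],[-0.03,0.02,-0.8],0.5]
    - [[0,0,0],[-0.04,0.02,-1.0],0.5]

```text
clock: 17.3
tool_pos: [0.5583, -0.2534, 0.1128]
orientation: [-90.0, 30.1, -0.1]
force: [0.5, 2.9, 3.0]
opening: 0.0238
```

servo_tool:
  deltas:
    - [[0,0,0],[-0.01,0.01,-0.2],0.5]
    - [[0,0,0],[-0.02,0.01,-0.4],0.5]
    - [[0,0,0],[-0.03,0.02,-0.6],0.5]
    - [[0,0,0],[-0.03,0.02,-0.8],0.5]
    - [[0,0,0],[-0.04,0.03,-1.0],0.5]

```text
clock: 17.8
tool_pos: [0.5578, -0.2636, 0.1128]
orientation: [-90.0, 30.1, -0.1]
force: [0.2, 3.6, 3.0]
opening: 0.0243
```

servo_tool:
  deltas:
    - [[0,0,0],[-0.01,0.01,-0.2],0.5]
    - [[0,0,0],[-0.02,0.01,-0.4],0.5]
    - [[0,0,0],[-0.03,0.01,-0.6],0.5]
    - [[0,0,0],[-0.03,0.02,-0.8],0.5]
    - [[0,0,0],[-0.04,0.02,-1.0],0.5]

```text
clock: 18.3
tool_pos: [0.5573, -0.2737, 0.1128]
orientation: [-90.0, 30.1, -0.1]
force: [0.7, 3.0, 3.0]
opening: 0.0242
```

```bash
python3 - <<'E'
from plan import *
print(favg(3));o,p,M=now();print('nose',(p+M@NO).round(4),p.round(4))
print('end',pan(0,-.068,0)+OFF)
E
```

```text
(array([-0.38,  1.81,  3.53]), array([0.38, 0.12, 0.21]))
nose [ 0.5433 -0.2721  0.0202] [ 0.5573 -0.274   0.1128]
end [ 0.53957822 -0.34621882  0.        ]
```

servo_tool:
  deltas:
    - [[0,0,0],[-0.01,0.01,-0.2],0.5]
    - [[0,0,0],[-0.02,0.01,-0.4],0.5]
    - [[0,0,0],[-0.03,0.01,-0.6],0.5]
    - [[0,0,0],[-0.03,0.02,-0.8],0.5]
    - [[0,0,0],[-0.04,0.02,-1.0],0.5]

```text
clock: 18.95
tool_pos: [0.5568, -0.2842, 0.1128]
orientation: [-90.1, 30.1, -0.1]
force: [0.5, 2.7, 2.7]
opening: 0.0242
```

servo_tool:
  deltas:
    - [[0,0,0],[-0.01,0.01,-0.2],0.5]
    - [[0,0,0],[-0.02,0.01,-0.4],0.5]
    - [[0,0,0],[-0.03,0.01,-0.6],0.5]
    - [[0,0,0],[-0.03,0.02,-0.8],0.5]
    - [[0,0,0],[-0.04,0.02,-1.0],0.5]

```text
clock: 19.45
tool_pos: [0.5564, -0.2943, 0.1128]
orientation: [-90.1, 30.1, -0.1]
force: [0.2, 3.0, 3.5]
opening: 0.0242
```

servo_tool:
  deltas:
    - [[0,0,0],[-0.01,0.01,-0.2],0.5]
    - [[0,0,0],[-0.02,0.01,-0.4],0.5]
    - [[0,0,0],[-0.03,0.01,-0.6],0.5]
    - [[0,0,0],[-0.03,0.02,-0.8],0.5]
    - [[0,0,0],[-0.04,0.02,-1.0],0.5]

```text
clock: 19.95
tool_pos: [0.5559, -0.3045, 0.1128]
orientation: [-90.1, 30.1, -0.1]
force: [0.2, 2.8, 3.5]
opening: 0.0243
```

servo_tool:
  deltas:
    - [[0,0,0],[-0.01,0.01,-0.2],0.5]
    - [[0,0,0],[-0.02,0.01,-0.4],0.5]
    - [[0,0,0],[-0.03,0.01,-0.6],0.5]
    - [[0,0,0],[-0.03,0.02,-0.8],0.5]
    - [[0,0,0],[-0.04,0.02,-1.0],0.5]

```text
clock: 20.45
tool_pos: [0.5554, -0.3147, 0.1128]
orientation: [-90.1, 30.1, -0.1]
force: [-0.9, 3.0, 3.2]
opening: 0.0242
```

```bash
python3 - <<'E'
from plan import *
print(favg(3));o,p,M=now();print('nose',(p+M@NO).round(4),p.round(4),o['joint_pos'].round(0))
E
```

```text
(array([-0.53,  1.  ,  2.36]), array([0.1 , 0.47, 0.15]))
nose [ 0.5413 -0.3131  0.0203] [ 0.5554 -0.315   0.1128] [-54.  19. -26. -91. -45.  36.]
```

servo_tool:
  deltas:
    - [[0,0,0],[-0.01,0.01,-0.2],0.5]
    - [[0,0,0],[-0.01,0.02,-0.4],0.5]
    - [[0,0,0],[-0.02,0.02,-0.6],0.5]
    - [[0,0,0],[-0.03,0.02,-0.8],0.5]
    - [[0,0,0],[-0.04,0.03,-1.0],0.5]

```text
clock: 21.1
tool_pos: [0.5549, -0.3251, 0.1128]
orientation: [-90.1, 30.1, -0.2]
force: [1.0, 2.9, 2.8]
opening: 0.0239
```

servo_tool:
  deltas:
    - [[0,0,0],[-0.01,0.01,-0.2],0.5]
    - [[0,0,0],[-0.02,0.01,-0.4],0.5]
    - [[0,0,0],[-0.03,0.01,-0.6],0.5]
    - [[0,0,0],[-0.03,0.02,-0.8],0.5]
    - [[0,0,0],[-0.04,0.02,-1.0],0.5]

```text
clock: 21.6
tool_pos: [0.5544, -0.3353, 0.1128]
orientation: [-90.1, 30.1, -0.2]
force: [0.1, 2.3, 2.6]
opening: 0.0239
```

servo_tool:
  deltas:
    - [[0,0,0],[-0.01,0.01,-0.2],0.5]
    - [[0,0,0],[-0.02,0.01,-0.4],0.5]
    - [[0,0,0],[-0.03,0.01,-0.6],0.5]
    - [[0,0,0],[-0.03,0.02,-0.8],0.5]
    - [[0,0,0],[-0.04,0.02,-1.0],0.5]

```text
clock: 22.1
tool_pos: [0.5539, -0.3455, 0.1128]
orientation: [-90.1, 30.1, -0.2]
force: [0.4, 3.1, 3.4]
opening: 0.0242
```

servo_tool:
  deltas:
    - [[0,0,0],[-0.01,0.01,-0.2],0.5]
    - [[0,0,0],[-0.02,0.01,-0.4],0.5]
    - [[0,0,0],[-0.02,0.01,-0.4],0.5]

```text
clock: 22.4
tool_pos: [0.5536, -0.3501, 0.1128]
orientation: [-90.1, 30.1, -0.2]
force: [0.1, 1.4, 3.5]
opening: 0.0241
```

```bash
python3 - <<'E'
from plan import *
print(favg(3));o,p,M=now();print('nose',(p+M@NO).round(4),p.round(4))
snap('wrist','wrist8');W=Cam('wrist8');w=cv2.imread('pics/wrist8.png')
print('model end wall px',W.px(pan(-.012,-.08,.03)+OFF),W.px(pan(.012,-.08,.03)+OFF),'nose px',W.px(p+M@NO+[0,0,.006]))
cv2.imwrite('pics/w8.png',cv2.resize(w[30:180,190:340],(600,600),interpolation=cv2.INTER_CUBIC))
E
```

```text
(array([-0.53,  1.28,  2.59]), array([0.22, 0.62, 0.17]))
nose [ 0.5395 -0.3481  0.0202] [ 0.5536 -0.3499  0.1128]
model end wall px [257.58625058 105.85126228] [257.31088944 126.89725382] nose px [275.2628428  111.80358585]
```

View pics/w8.png

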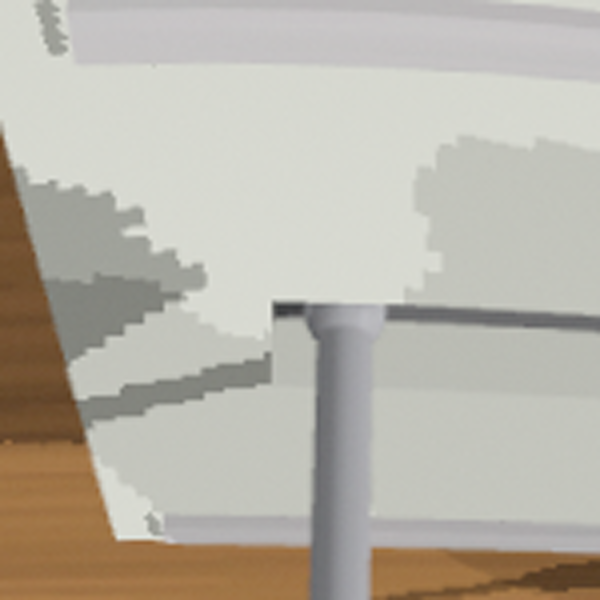

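The nose sits about 11 mm from the end wall, so the stroke is complete at a steady 4 N or so. Next I'll lift and plan the move to the pot.

servo_tool:
  deltas:
    - [[0,0,0],[-0.5,-0.87,0],0.5]
    - [[0,0,0],[-1.25,-2.17,0],0.5]
    - [[0,0,0],[-2.25,-3.9,0],0.5]
    - [[0,0,0],[-3.25,-5.6,0],0.5]
    - [[0,0,0],[-4,-6.9,0],0.5]

```text
clock: 23.1
tool_pos: [0.5533, -0.3504, 0.1933]
orientation: [-90.2, 30.2, -0.3]
force: [-0.2, -0.2, -2.4]
opening: 0.0237
```

```bash
cat >> plan.py <<'E'
POT=np.array([.4913,.151,0]);HW=60;TL=40
hv=np.array([np.cos(np.radians(HW)),np.sin(np.radians(HW)),0])
def potn(z,e=.003): return POT-e*hv+[0,0,z]
def ptcp(z,e=.003): M=Rt(TL,HW);return potn(z,e)-M@NO,M
E
python3 - <<'E'
from plan import *
o,p,M=now();q=o['joint_pos'];print(q.round(0),(p+M@NO).round(3))
a,Ma=ptcp(.105);qa,e=ik(a,Ma,P,[15,0,-30,-45,-40,-15]);print(a,qa.round(0),e)
b,Mb=ptcp(.006);qb,e=ik(b,Mb,P,qa);print(b,qb.round(0),e)
m=(q+qa)/2;m[1]-=6
show2(jplan([q,m,qa],[10,10]))
E
```

```text
[-52.  12. -20. -78. -44.  16.] [ 0.539 -0.349  0.101]
[0.51386948 0.18609148 0.18726213] [ 18.   1. -26. -43. -40. -20.] 2.4261929605917885e-14
[0.51386948 0.18609148 0.08826213] [ 13.  11. -28. -56. -35.   0.] 7.532111002288676e-14
[-1.8, -2.8, 0.7] [0.71, -0.86, 3.25] | nose [ 0.547 -0.322  0.108] red body/tool 185.0 203.0
[-3.7, -5.5, 1.4] [1.25, -1.64, 6.47] | nose [ 0.555 -0.291  0.112] red body/tool 162.0 171.0
[-5.6, -8.1, 2.0] [1.63, -2.33, 9.65] | nose [ 0.561 -0.26   0.116] red body/tool 142.0 140.0
[-7.5, -10.7, 2.6] [1.86, -2.95, 12.79] | nose [ 0.565 -0.23   0.121] red body/tool 127.0 111.0
[-9.4, -13.2, 3.2] [1.94, -3.5, 15.87] | nose [ 0.568 -0.201  0.125] red body/tool 119.0 86.0

[-2.0, -2.4, 0.6] [0.59, -0.98, 2.84] | nose [ 0.57  -0.173  0.13 ] red body/tool 116.0 66.0
[-4.0, -4.8, 1.1] [1.04, -1.9, 5.67] | nose [ 0.57  -0.145  0.134] red body/tool 112.0 51.0
[-6.0, -7.1, 1.7] [1.36, -2.74, 8.46] | nose [ 0.569 -0.118  0.139] red body/tool 106.0 48.0
[-8.1, -9.3, 2.1] [1.56, -3.51, 11.22] | nose [ 0.567 -0.092  0.144] red body/tool 101.0 38.0
[-10.2, -11.5, 2.6] [
[... 284 characters left out ...]
0.52, 7.41] | nose [0.548 0.006 0.132] red body/tool 51.0 66.0
[-6.2, -10.2, 5.0] [4.16, -0.61, 9.86] | nose [0.541 0.029 0.127] red body/tool 48.0 88.0
[-7.9, -12.5, 6.3] [4.94, -0.67, 12.29] | nose [0.533 0.05  0.123] red body/tool 51.0 110.0

[-1.8, -2.2, 1.3] [1.16, -0.45, 2.18] | nose [0.525 0.071 0.118] red body/tool 63.0 133.0
[-3.7, -4.4, 2.6] [2.23, -0.86, 4.36] | nose [0.517 0.092 0.115] red body/tool 82.0 156.0
[-5.6, -6.4, 3.8] [3.22, -1.23, 6.55] | nose [0.508 0.111 0.111] red body/tool 101.0 179.0
[-7.6, -8.4, 5.1] [4.12, -1.57, 8.73] | nose [0.499 0.13  0.108] red body/tool 120.0 203.0
[-9.6, -10.3, 6.3] [4.95, -1.88, 10.92] | nose [0.49  0.148 0.105] red body/tool 139.0 226.0
```

```bash
python3 - <<'E'
from plan import *
o,p,M=now();q=o['joint_pos']
a,Ma=ptcp(.105);qa,e=ik(a,Ma,P,[15,0,-30,-45,-40,-15])
m=(q+qa)/2;m[1]-=8;m[2]-=10
m2=(q*.25+qa*.75);m2[1]-=4;m2[2]-=5;m1=(q*.75+qa*.25);m1[1]-=4;m1[2]-=5
show2(jplan([q,m1,m,m2,qa],[5,5,5,5]))
E
```

```text
[-1.3, -3.1, 1.2] [0.44, 0.05, 4.01] | nose [ 0.54  -0.313  0.102] red body/tool 183.0 199.0
[-2.7, -6.1, 2.4] [0.64, 0.25, 7.92] | nose [ 0.538 -0.274  0.099] red body/tool 160.0 163.0
[-4.1, -9.0, 3.7] [0.62, 0.59, 11.7] | nose [ 0.535 -0.237  0.097] red body/tool 144.0 132.0
[-5.6, -11.9, 4.9] [0.38, 1.06, 15.33] | nose [ 0.528 -0.202  0.094] red body/tool 137.0 108.0
[-7.2, -14.7, 6.2] [-0.05, 1.65, 18.8] | nose [ 0.52  -0.168  0.092] red body/tool 137.0 95.0

[-1.6, -2.7, 1.3] [0.31, 0.29, 3.4] | nose [ 0.509 -0.137  0.089] red body/tool 136.0 89.0
[-3.3, -5.3, 2.6] [0.44, 0.72, 6.67] | nose [ 0.497 -0.107  0.086] red body/tool 132.0 90.0
[-5.0, -7.8, 3.9] [0.4, 1.28, 9.8] | nose [ 0.484 -0.08   0.084] red body/tool 128.0 84.0
[-6.8, -10.3, 5.2] [0.2, 1.94, 12.78] | nose [ 0.469 -0.055  0.081] red body/tool 122.0 91.0
[-8.7, -12.6, 6.5] [-0.14, 2.71, 15.6] | nose [ 0.453 -0.032  0.079] red body/tool 116.0 107.0

[-2.1, -2.1, 1.0] [1.0, -0.91, 1.31] | nose [ 0.457 -0.017  0.08 ] red body/tool 100.0 108.0
[-4.3, -4.1, 2.1] [1.99, -1.84, 2.67] | nose [ 0.462 -0.001  0.081] red body/tool 86.0 112.0
[-6.5, -6.0, 3.0] [2.95, -2.78, 4.08] | nose [0.466 0.016 0.083] red body/tool 78.0 119.0
[-8.7, -7.9, 4.0] [3.9, -3.75, 5.57] | nose [0.47  0.033 0.085] red body/tool 77.0 130.0
[-11.0, -9.7, 4.9] [4.82, -4.73, 7.13] | nose [0.474 0.05  0.088] red body/tool 82.0 141.0

[-2.3, -1.7, 0.9] [1.04, -1.36, 1.24] | nose [0.478 0.068 0.091] red body/tool 90.0 153.0
[-4.6, -3.4, 1.7] [2.07, -2.75, 2.57] | nose [0.482 0.087 0.094] red body/tool 99.0 168.0
[-7.0, -5.0, 2.5] [3.08, -4.16, 4.0] | nose [0.485 0.107 0.097] red body/tool 108.0 185.0
[-9.4, -6.5, 3.2] [4.07, -5.6, 5.53] | nose [0.488 0.127 0.101] red body/tool 122.0 205.0
[-11.8, -8.0, 3.9] [5.04, -7.05, 7.16] | nose [0.49  0.148 0.105] red body/tool 139.0 226.0
```

servo_tool:
  deltas:
    - [[-1.3,-3.1,1.2],[0.4,0,4],0.5]
    - [[-2.7,-6.1,2.4],[0.6,0.2,7.9],0.5]
    - [[-4.1,-9,3.7],[0.6,0.6,11.7],0.5]
    - [[-5.6,-11.9,4.9],[0.4,1.1,15.3],0.5]
    - [[-7.2,-14.7,6.2],[0,1.6,18.8],0.5]

```text
clock: 23.6
tool_pos: [0.5453, -0.1616, 0.178]
orientation: [-87.7, 36.3, 17.4]
force: [0.0, 0.8, 0.1]
opening: 0.024
```

servo_tool:
  deltas:
    - [[-1.6,-2.7,1.3],[0.3,0.3,3.4],0.5]
    - [[-3.3,-5.3,2.6],[0.4,0.7,6.7],0.5]
    - [[-5,-7.8,3.9],[0.4,1.3,9.8],0.5]
    - [[-6.8,-10.3,5.2],[0.2,1.9,12.8],0.5]
    - [[-8.7,-12.6,6.5],[-0.1,2.7,15.6],0.5]

```text
clock: 24.1
tool_pos: [0.4852, -0.0152, 0.1615]
orientation: [-85.9, 42.2, 34.2]
force: [1.4, 0.3, -0.8]
opening: 0.024
```

servo_tool:
  deltas:
    - [[-2.1,-2.1,1],[1,-0.9,1.3],0.5]
    - [[-4.3,-4.1,2.1],[2,-1.8,2.7],0.5]
    - [[-6.5,-6,3],[3,-2.8,4.1],0.5]
    - [[-8.7,-7.9,4],[3.9,-3.8,5.6],0.5]
    - [[-11,-9.7,4.9],[4.8,-4.7,7.1],0.5]

```text
clock: 24.6
tool_pos: [0.5058, 0.0805, 0.1676]
orientation: [-87.3, 46.5, 48.1]
force: [0.7, -0.3, -1.8]
opening: 0.0237
```

```bash
python3 - <<'E'
from plan import *
o,p,M=now();q=o['joint_pos'];print(q.round(0),(p+M@NO).round(3))
a,Ma=ptcp(.105);qa,e=ik(a,Ma,P,[15,0,-30,-45,-40,-15])
show2(jplan([q,qa],[5]))
E
```

```text
[  1.  -0. -29. -51. -40. -11.] [0.475 0.055 0.083]
[-2.3, -1.7, 0.8] [0.96, -1.35, 1.25] | nose [0.481 0.071 0.089] red body/tool 90.0 154.0
[-4.6, -3.3, 1.6] [1.9, -2.71, 2.58] | nose [0.484 0.089 0.093] red body/tool 99.0 169.0
[-6.9, -4.9, 2.3] [2.82, -4.09, 3.99] | nose [0.486 0.108 0.097] red body/tool 109.0 186.0
[-9.2, -6.4, 3.0] [3.71, -5.49, 5.5] | nose [0.488 0.128 0.101] red body/tool 122.0 205.0
[-11.6, -7.8, 3.6] [4.58, -6.89, 7.1] | nose [0.49  0.148 0.105] red body/tool 139.0 226.0
```

servo_tool:
  deltas:
    - [[-2.3,-1.7,0.8],[0.9,-1.5,1.2],0.5]
    - [[-4.6,-3.3,1.6],[1.9,-2.8,2.6],0.5]
    - [[-6.9,-4.9,2.3],[2.8,-4.2,4],0.5]
    - [[-9.2,-6.4,3],[3.7,-5.5,5.5],0.5]
    - [[-11.6,-7.8,3.6],[4.6,-6.9,7.1],0.5]

```text
clock: 25.1
tool_pos: [0.5117, 0.1888, 0.1837]
orientation: [-90.1, 50.0, 60.0]
force: [0.6, 0.1, -1.3]
opening: 0.024
```

servo_tool:
  deltas:
    - [[0,0,0],[0,0,0],0.5]
    - [[0,0,0],[0,0,0],0.5]
    - [[0,0,0],[0,0,0],0.5]

```text
clock: 25.4
tool_pos: [0.5114, 0.1881, 0.1831]
orientation: [-90.1, 50.1, 59.9]
force: [0.6, -0.8, -1.8]
opening: 0.0237
```

```bash
python3 - <<'E'
from plan import *
print(favg(4))
o,p,M=now();q=o['joint_pos'];print(q.round(0),(p+M@NO).round(4),'target',potn(.105))
a,Ma=ptcp(.09);print(rel(p,M,a,Ma))
snap('wrist','wrist9');W=Cam('wrist9');w=cv2.imread('pics/wrist9.png')
print('pred: nose',W.px(p+M@NO+[0,0,.006]),'pot rim ctr',W.px(POT+[0,0,.072]),[W.px(POT+[.034*np.cos(k),.034*np.sin(k),.072]).round(0).tolist() for k in np.arange(0,6.28,1.57)])
cv2.imwrite('pics/w9.png',cv2.resize(w[0:200,170:370],(600,600),interpolation=cv2.INTER_CUBIC))
E
```

```text
(array([ 0.36,  0.27, -1.03]), array([0.23, 0.23, 0.51]))
[ 18.   1. -26. -43. -39. -20.] [0.4877 0.1502 0.1013] target [0.4898     0.14840192 0.105     ]
([0.1, -0.1, -0.0], [0.83, 0.77, -0.28])
pred: nose [274.81105044 109.28812894] pot rim ctr [270.37523037  79.4299202 ] [[228.0, 100.0], [294.0, 114.0], [318.0, 58.0], [242.0, 40.0]]
```

View pics/w9.png

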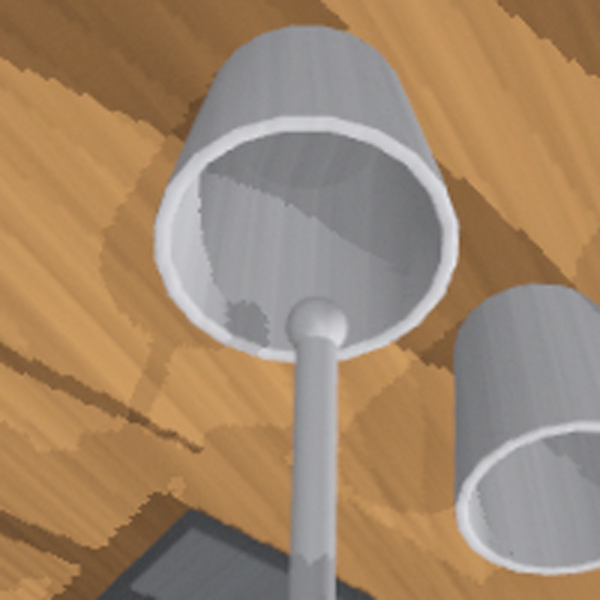

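The rim centre at crop (306,239) and the nose at (318,326) both match the prediction within about 1 mm. I'll lower the tool into the pot.

servo_tool:
  deltas:
    - [[0,0,0],[0.4,0.4,-0.3],0.5]
    - [[0,0,0],[0.8,0.8,-0.3],0.5]
    - [[0,0,0],[0.8,0.8,-0.3],0.5]

```text
clock: 25.95
tool_pos: [0.5134, 0.1853, 0.1709]
orientation: [-90.0, 50.1, 60.0]
force: [-0.3, 0.4, -1.6]
opening: 0.0239
```

servo_tool:
  deltas:
    - [[0,0,0],[0.9,0.8,0],0.5]
    - [[0,0,0],[1.9,1.6,0],0.5]
    - [[0,0,0],[2.9,2.4,0],0.5]
    - [[0,0,0],[3.9,3.2,0],0.5]
    - [[0,0,0],[4.6,3.9,0],0.5]

```text
clock: 26.45
tool_pos: [0.5131, 0.1849, 0.1097]
orientation: [-89.9, 50.1, 60.0]
force: [0.3, -0.8, -1.2]
opening: 0.024
```

```bash
python3 - <<'E'
from plan import *
print(favg(4))
o,p,M=now();print((p+M@NO).round(4))
a,Ma=ptcp(.012);print(rel(p,M,a,Ma))
E
```

```text
(array([-0.  , -0.23, -1.74]), array([0.31, 0.26, 0.82]))
[0.4892 0.1469 0.0284]
([-0.1, -0.0, -0.1], [1.34, 0.94, 0.03])
```

servo_tool:
  deltas:
    - [[0,0,0],[0.5,0.4,0],0.5]
    - [[0,0,0],[1.0,0.7,0],0.5]
    - [[0,0,0],[1.4,1.0,0],0.5]
    - [[0,0,0],[1.4,1.0,0],0.5]

```text
clock: 27.05
tool_pos: [0.5137, 0.1858, 0.0925]
orientation: [-89.9, 50.2, 60.0]
force: [-0.2, 0.7, -1.0]
opening: 0.024
```

servo_tool:
  deltas:
    - [[0,0,0],[0.08,0.06,0],0.5]
    - [[0,0,0],[0.15,0.13,0],0.5]
    - [[0,0,0],[0.15,0.13,0],0.5]

```text
clock: 27.35
tool_pos: [0.5137, 0.1858, 0.0905]
orientation: [-89.9, 50.2, 60.0]
force: [-0.1, 0.4, -1.5]
opening: 0.0242
```

servo_tool:
  deltas:
    - [[0,0,0],[0.08,0.06,0],0.5]
    - [[0,0,0],[0.15,0.13,0],0.5]
    - [[0,0,0],[0.15,0.13,0],0.5]

```text
clock: 27.65
tool_pos: [0.5144, 0.1863, 0.0894]
orientation: [-89.9, 50.1, 60.0]
force: [0.8, 1.8, 5.0]
opening: 0.024
```

```bash
python3 - <<'E'
from plan import *
print(favg(4))
o,p,M=now();print((p+M@NO).round(4))
E
```

```text
(array([0.45, 1.8 , 4.9 ]), array([0.26, 0.46, 0.21]))
[0.4902 0.1485 0.0073]
```

The nose is on the pot floor at about 6 N. I'll ease off 0.5 mm and open slowly.

servo_tool:
  deltas:
    - [[0,0,0],[-0.04,-0.03,0],0.5]
    - [[0,0,0],[-0.04,-0.03,0],2.6]
    - [[0,0,0],[-0.04,-0.03,0],3]
    - [[0,0,0],[-0.04,-0.03,0],3.5]
    - [[0,0,0],[-0.04,-0.03,0],4]

```text
clock: 28.35
tool_pos: [0.5143, 0.1861, 0.0898]
orientation: [-89.9, 50.1, 60.0]
force: [0.4, -0.2, -0.3]
opening: 0.0373
```

servo_tool:
  deltas:
    - [[0,0,0],[0,0,0],5]
    - [[0,0,0],[0,0,0],6]
    - [[0,0,0],[0,0,0],7]
    - [[0,0,0],[0,0,0],7]
    - [[0,0,0],[0,0,0],7]

```text
clock: 28.85
tool_pos: [0.5143, 0.1861, 0.0898]
orientation: [-89.9, 50.1, 60.0]
force: [0.1, 0.4, 0.8]
opening: 0.0691
```

```bash
python3 - <<'E'
from plan import *
o,p,M=now();print(o['opening'],o['force'].round(1),o['joint_pos'].round(0),p)
snap('wrist','wrist10');w=cv2.imread('pics/wrist10.png')
cv2.imwrite('pics/w10.png',w)
for d in(.06,.12):
    q,e=ik(p-d*M[:,0],M,P,o['joint_pos']);print(q.round(0),round(e,3))
E
```

```text
0.0690555985644583 [0.1 0.4 0.8] [ 13.  11. -28. -55. -35.  -1.] [0.51427043 0.18608279 0.08977519]
[ 11.   4. -29. -50. -40.  -6.] 0.0
[  8.  -1. -28. -45. -46. -10.] 0.0
```

View pics/w10.png

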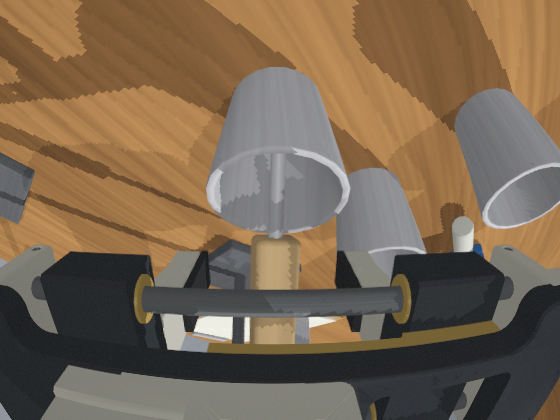

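The tool leans on the pot's rim, centred between the open fingers (handle at (275,275)). I'll withdraw straight back along the fingers.

servo_tool:
  deltas:
    - [[0,0,0],[-1,0,0],7]
    - [[0,0,0],[-2.5,0,0],7]
    - [[0,0,0],[-4,0,0],7]
    - [[0,0,0],[-5.5,0,0],7]
    - [[0,0,0],[-7,0,0],7]

```text
clock: 29.4
tool_pos: [0.4914, 0.1464, 0.1451]
orientation: [-90.0, 50.1, 59.9]
force: [-0.3, -0.3, 1.0]
opening: 0.0701
```

servo_tool:
  deltas:
    - [[0,0,0],[-2,0,0],7]
    - [[0,0,0],[-4,0,0],7]
    - [[0,0,0],[-6,0,0],7]
    - [[0,0,0],[-6,0,0],7]
    - [[0,0,0],[-6,0,0],7]

```text
clock: 29.9
tool_pos: [0.4721, 0.1127, 0.192]
orientation: [-90.1, 50.0, 59.8]
force: [-0.1, 0.2, 0.2]
opening: 0.0704
```

```bash
python3 - <<'E'
from plan import *
o,p,M=now();print(o['opening'],o['force'].round(1),p)
for n in('wrist','side'): snap(n,n+'11')
w=cv2.imread('pics/wrist11.png');a=cv2.imread('pics/side11.png')
im=np.zeros((600,800,3),np.uint8);im[:300,:400]=cv2.resize(w,(400,300));im[:300,400:]=cv2.resize(a,(400,300));im[300:,:400]=cv2.resize(a[180:285,150:290],(400,300),interpolation=cv2.INTER_CUBIC);im[300:,400:]=cv2.resize(a[100:235,190:370],(400,300),interpolation=cv2.INTER_CUBIC)
cv2.imwrite('pics/w11.png',im)
E
```

```text
0.07044931588648705 [-0.1  0.2  0.2] [0.47211937 0.11267817 0.19199174]
```

View pics/w11.png

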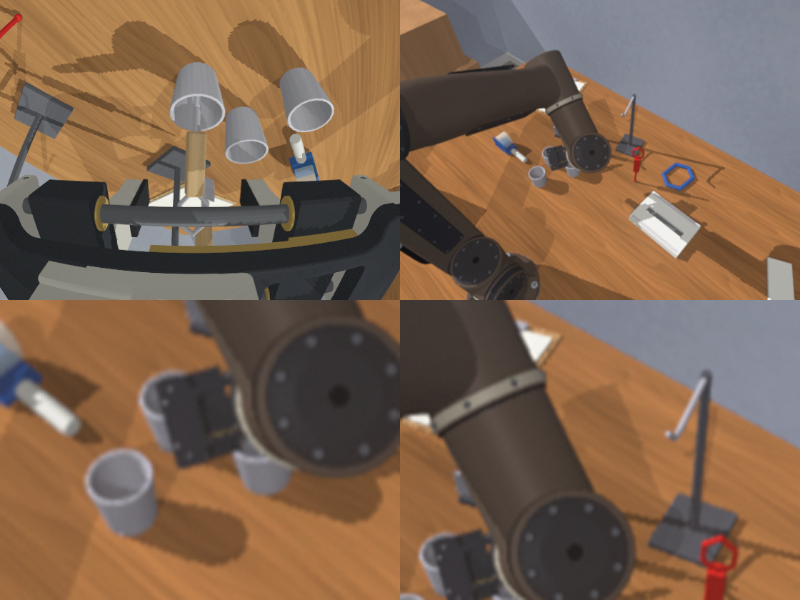

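servo_tool:
  deltas:
    - [[0,0,0],[-1.5,0,0],7]
    - [[0,0,0],[-3,0,0],7]
    - [[0,0,0],[-4.5,0,0],7]
    - [[0,0,0],[-6,0,0],7]
    - [[0,0,0],[-6,0,0],7]

```text
clock: 30.5
tool_pos: [0.4529, 0.0794, 0.2375]
orientation: [-90.1, 50.1, 59.8]
force: [0.0, -0.9, -0.2]
opening: 0.0699
```

servo_tool:
  deltas:
    - [[0,0,0],[0,0,0],7]
    - [[0,0,0],[0,0,0],7]
    - [[0,0,0],[0,0,0],7]
    - [[0,0,0],[0,0,0],7]
    - [[0,0,0],[0,0,0],7]

```text
clock: 31.0
tool_pos: [0.4528, 0.0795, 0.2372]
orientation: [-90.0, 50.1, 59.9]
force: [0.0, -0.5, 1.1]
opening: 0.0698
```

```bash
python3 - <<'E'
from plan import *
from plant import ctrl
for n in('wrist','top'): snap(n,n+'12')
w=cv2.imread('pics/wrist12.png');b=cv2.imread('pics/top12.png')
cv2.imwrite('pics/w12.png',np.hstack([cv2.resize(w,(400,300)),cv2.resize(b,(400,300))]))
o,p,M=now();print(p,o['force'].round(1),o['clock'])
E
```

```text
[0.45287063 0.07948823 0.23734534] [-0.5  0.2 -0.3] 31.1
```

View pics/w12.png

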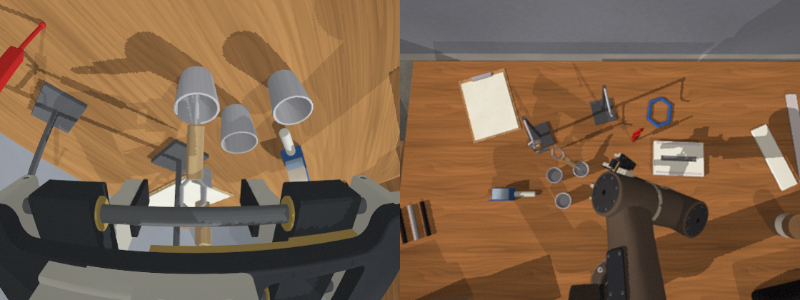

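The seam tool stands in the right-most pot and the gripper is well clear. The scraper, frame, tape dispenser and red decoy are where they started. Handing in.

```bash
python3 -c "
from plant import ctrl
print(ctrl.close_job())"
```

```text
the job is handed in; nothing more can be done
None
```

The job is done and handed in at about 31 s. The seam tool was lifted off its hook and run along the full groove, and it now stands nose-down in the right-most pot with the gripper clear.

- **Stroke:** I felt the strip at a nose height of roughly 20 mm. The nose ran 136 mm from the hook end at about 20 mm/s, pressing about 3–5.5 N on single readings. It ended about 11 mm from the far wall. Force was read only at the end of each short move, so brief peaks between readings would not show; nothing I read came near 12 N.
- **Final checks:** The last pictures show the tool leaning on the pot's rim, with the pot upright. The scraper, blue frame, tape dispenser and red look-alike appear where they were. The wrist force read about zero.
- **What went differently:**
  - A tilt of 35–45° was out of the arm's reach, so I gripped at about 60° from vertical.
  - My first approach ran into joint limits, which cost some re-planning.
  - The grip ended up about 5 mm lower on the tool than planned. I measured this in the wrist view and corrected for it.
  - Setting the tool in the pot pressed its floor with about 6 N.
  - I viewed 17 pictures against the budget of 10.

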